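# Put the spare bearing blocks away in the dust-proof carousel

## Robot

A 6-joint arm with a two-finger parallel gripper is mounted at the origin on the work surface. World frame = base frame: x ahead of the robot, y to its left, z up, the work surface at z = 0. Lengths are in m, angles in rad, forces in N, time in s.
With the tool pointing down it reaches from about 0.25 to 0.725 m from the base axis. Payload 4 kg.
Tool frame: the origin (TCP) lies between the finger pads; the fingertips stand 17 mm ahead of it and the grasp point (between the pads) lies 2 mm behind it; z points along the fingers, x is the direction in which the jaws open and shut, and the axes are right-handed (so a half turn about z gives the same grasp; the last joint's range is limited). The gripper opens to 85 mm and grips with 20 to 120 N. Pads are 22 mm wide; open, the fingers measure 114 mm over their backs; the gripper's body (76 mm by 85 mm) begins 54 mm behind the grasp point. The pads swing forward as they close: fully open they stand 13 mm farther back than shut.
Start: joints at [-1.308, 0.241, 0.005, 1.335, 0, 1.571], TCP at [0.13, -0.483, 0.248] pointing down, gripper open.
Joint ranges: [-2.72, 2.72], [-1.05, 1.87], [-1.09, 1.28], [-1.99, 2.15], [-1.42, 1.44], [-3.14, 3.14]. Speed limits (rad/s): [2.79, 2.79, 3.14, 3.14, 3.14, 3.14].

## Interface

Orientations are given as a unit quaternion [x, y, z, w].
In Python, from workcell import telemetry, cams, workorder gives the robot as it stands. The module is installed in compiled form; this text tells all that it offers.
- The arm moves only by the tool apply_moves, never from a script. Its argument "moves" is a list that holds one entry, the list of rows, each a list of 4 numbers: the shift along the tool's x, y, z in mm, then the turn about the tool's z in degrees. A call has exactly 10 rows; each row shifts and turns the pose as measured when the row begins, along the tool's axes as they then stand; what a row does not reach is not made up. A row lasts 1/10 s, in which the tool goes at most 50 mm and 8.59 degrees, less where a joint would pass 70% of its speed; a pose out of reach is approached as far as the arm can. A call with a gripper value outside its range is refused whole. "hand" is the gripper's target within -1 to 1 (fully open at 1, half-way at 0, shut at -1), set as the call begins (left out, the last holds). The fingers move at their own pace and stop on an object; the grip force is fixed at half the most. Time passes only in rows, so rows that do not move let the fingers close, or fill a call up. It gives the time, the measured TCP pose, the force and the opening at its end, in the units of the state.
- telemetry.get_obs(): the state, without advancing time (a new reading comes with each control period).
- cams.camera(name): name is "scene" or "top" or "wrist"; returns a dict with "color" (384x512x3 uint8, red, green, blue), "fovy" (degrees; the focal length in pixels is half the picture's height over the tangent of half this angle, whatever the lens; pixels are square), "cx", "cy" (the principal point, pixels), "k1" (the pictures are not rectified: a ray, as slopes to the right and down, at radius r is drawn at 1 + k1 r^2 times it, then the intrinsics apply), "camera_from_world" (4x4, takes a point from world to camera coordinates). Camera axes: x right, y down, z forward; pixel columns grow to the right and rows downward; lengths in m; the calibration is good to about 2 mm. A picture is of the moment at which its call begins. There is no depth.
- workorder.job_done(): hands the job in, once; it reports no verdict.
The state is a dict: "clock": time; "joint_pos": joint angles; "joint_vel": joint speeds; "tau": joint torques, N m; "eef_pos": TCP position; "tool_rot": TCP orientation; "ft_force": force on the tool from outside, world axes, zero at the start; "ft_torque": the same for the moment, N m; "grip_width": finger opening in m.
Only numpy, scipy, OpenCV 4.12 (cv2) and the standard library are available. Lean on these libraries where they do the work, as an engineer would, in place of code of your own. Each camera call takes 0.05 s, during which the arm holds its last target. There are 200 camera calls.

## Task

Put every bearing block lying on the mat away in the clear carousel: press in the release tab on the hatch cover and swing the cover right open, then set the blocks down in the turret one to a pocket, using the knob to index the turret to an empty pocket. When all are in, index once more so that an empty pocket sits centred under the hatch, swing the cover shut until it is flush and its tab has sprung back out, and leave the pliers, jar and tape roll where they are.

Things in the scene. Friction and masses are not known exactly. Their poses are not given: they have to be found in the camera images.
- carousel: Parts carousel fixed to the bench: square case 220 x 220 mm with clear walls and clear flat deck, its top 55 mm above the bench. Origin: centre of underside, on the turret axis. x points from the hatch side to the opposite side, y to the hatch's hinge side. Hatch opening in the deck: x -106..-34, y -52..+48 mm (a catch lip fills the 10 mm at y -52 near x -55), closed by the grey cover.
- hatch_centre (a point): Fixed point under the middle of the hatch opening, 14 mm above the bench (level of the pocket floors): at (-70, 0) mm in the carousel frame. Its axes are those of the carousel.
- turret (a joint): Angle of the black five-pocket turret, rad, anticlockwise from above is positive, any number. Spring detents at multiples of 1.2566 (72 deg), each with a pocket centred under the hatch; let go within about 0.4 rad of one, it pulls itself in. About 0.1 N m takes it out. Turns both ways without end.
- knob_grip (a point): Middle of the grip bar of the black turret knob, on the turret axis, 75 mm above the bench. The bar is 44 mm long, 14 mm thick, 26 mm high (60 to 86 mm above the bench), stands above the deck and turns with the turret; its length lies along this point's x axis (at turret angle 0 the carousel's x), its thickness along y.
- cover (a joint): Angle of the snap-in cover, rad: 0 = shut flush in its frame, 2.75 = swung right over on its hinge (stop). Stiff hinge: stays where it is left (about 1 N at the tongue moves it). A catch on the release tab holds it shut.
- cover_hinge (a point): Point on the cover's hinge axis, mid-width, 60 mm above the bench, at (-70, +52) mm in the carousel frame. The axis runs along the carousel's x; the free edge swings up and over towards +y. The cover is 80 mm wide along the axis, 5 mm thick, and shut it reaches 110 mm from the hinge towards carousel -y.
- tongue_grip (a point): Where to pinch: two grey prongs, each 10 mm wide, 12 high, stick out 30 mm past the cover's free edge (shut: 65-77 mm above bench). The one at smaller carousel x is the fixed pull tongue, the other the release tab; outer faces 38 mm apart along x, 30 with tab in. Point: 10 mm from their ends, mid-height, midway between outer faces with tab in; shut: 130 mm from hinge to -y, 11 mm above it.
- tab (a joint): Travel of the release tab, m: 0 = sprung out (catch holds the shut cover), 0.008 = pressed fully in towards the pull tongue, along the hinge axis (carousel -x). 3 N starts it, 6.5 N is fully in; beyond 0.006 the catch is free. Springs out when let go. The cover also snaps in if pressed shut. Pinched along x, the prongs can turn between the fingers as the cover swings.
- tab_centre (a point): Centre of the release tab's outer length, 18 mm further along carousel +x than tongue_grip when the tab is out.
- pocket0 (a point): Centre of the floor of turret pocket 0, 14 mm above the bench, 70 mm from the turret's axis, under the hatch at turret angle 0. Pocket: 48 x 48 mm inside, square to the radius, walls 4 mm thick and 10 mm high (tops 24 mm above the bench).
- pocket1 (a point): Centre of the floor of turret pocket 1, 14 mm above the bench, 70 mm from the turret's axis, 72 deg anticlockwise of pocket 0. Pocket: 48 x 48 mm inside, square to the radius, walls 4 mm thick and 10 mm high (tops 24 mm above the bench).
- pocket2 (a point): Centre of the floor of turret pocket 2, 14 mm above the bench, 70 mm from the turret's axis, 144 deg anticlockwise of pocket 0. Pocket: 48 x 48 mm inside, square to the radius, walls 4 mm thick and 10 mm high (tops 24 mm above the bench).
- pocket3 (a point): Centre of the floor of turret pocket 3, 14 mm above the bench, 70 mm from the turret's axis, 216 deg anticlockwise of pocket 0. Pocket: 48 x 48 mm inside, square to the radius, walls 4 mm thick and 10 mm high (tops 24 mm above the bench).
- pocket4 (a point): Centre of the floor of turret pocket 4, 14 mm above the bench, 70 mm from the turret's axis, 288 deg anticlockwise of pocket 0. Pocket: 48 x 48 mm inside, square to the radius, walls 4 mm thick and 10 mm high (tops 24 mm above the bench).
- block_a_centre (a point): Centre of a linear bearing block: plain aluminium block 36 x 26 x 30 mm (its x, y, z), dark bore along x, 70 g; upright when z is up, starts standing on the black mat (top 2 mm above the bench). All blocks are alike; absent ones read None.
- block_b_centre (a point): Centre of a linear bearing block: plain aluminium block 36 x 26 x 30 mm (its x, y, z), dark bore along x, 70 g; upright when z is up, starts standing on the black mat (top 2 mm above the bench). All blocks are alike; absent ones read None.
- block_c_centre (a point): Centre of a linear bearing block: plain aluminium block 36 x 26 x 30 mm (its x, y, z), dark bore along x, 70 g; upright when z is up, starts standing on the black mat (top 2 mm above the bench). All blocks are alike; absent ones read None.
- block_d_centre (a point): Centre of a linear bearing block: plain aluminium block 36 x 26 x 30 mm (its x, y, z), dark bore along x, 70 g; upright when z is up, starts standing on the black mat (top 2 mm above the bench). All blocks are alike; absent ones read None.
- pliers: Needle-nose pliers with dark handles, 200 mm long, lying left of the carousel; bystander. Origin under the joint.
- jar: Grease jar, 54 mm across, 60 mm high; bystander. Origin at its underside.
- tape: Roll of tape, 100 mm across, 30 mm high; bystander. Origin at its underside.
Mind the look-alikes: they are no part of the job. Leave any green, red or yellow look-alike of the part that bears block_b_centre alone.

How it is judged:
On the way, in this order (a step that is already met when the one before it is completed fails the run):
1. the release tab is pressed in (value of joint tab above 0.005 m), for 0.05 s.
2. the cover is swung right open (value of joint cover above 1.9 rad), for 0.2 s.
3. every block lies in a pocket of its own, with the cover still open ((horizontal distance between block_a_centre and pocket0 below 0.018 m or horizontal distance between block_a_centre and pocket1 below 0.018 m or horizontal distance between block_a_centre and pocket2 below 0.018 m or horizontal distance between block_a_centre and pocket3 below 0.018 m or horizontal distance between block_a_centre and pocket4 below 0.018 m) and height (world z) of each of block_a_centre, block_b_centre, block_c_centre, block_d_centre below 0.038 m and (horizontal distance between block_b_centre and pocket0 below 0.018 m or horizontal distance between block_b_centre and pocket1 below 0.018 m or horizontal distance between block_b_centre and pocket2 below 0.018 m or horizontal distance between block_b_centre and pocket3 below 0.018 m or horizontal distance between block_b_centre and pocket4 below 0.018 m) and (horizontal distance between block_c_centre and pocket0 below 0.018 m or horizontal distance between block_c_centre and pocket1 below 0.018 m or horizontal distance between block_c_centre and pocket2 below 0.018 m or horizontal distance between block_c_centre and pocket3 below 0.018 m or horizontal distance between block_c_centre and pocket4 below 0.018 m) and (horizontal distance between block_d_centre and pocket0 below 0.018 m or horizontal distance between block_d_centre and pocket1 below 0.018 m or horizontal distance between block_d_centre and pocket2 below 0.018 m or horizontal distance between block_d_centre and pocket3 below 0.018 m or horizontal distance between block_d_centre and pocket4 below 0.018 m) and horizontal distance between each of block_b_centre, block_c_centre, block_d_centre and block_a_centre above 0.05 m and horizontal distance between each of block_c_centre, block_d_centre and block_b_centre above 0.05 m and horizontal distance between block_d_centre and block_c_centre above 0.05 m and value of joint cover above 1.2 rad), for 0.2 s.
4. the cover is shut and its tab has sprung out (value of joint cover below 0.04 rad and value of joint tab below 0.002 m), for 0.2 s.
At the end, for the whole second after the job is handed in: Every block present lies in a turret pocket of its own (within 18 mm of its centre, below 38 mm), none under the hatch; an empty pocket rests within 10 mm of the hatch centre; the cover is shut (under 0.04 rad), the tab out (under 2 mm) (all of step 4 and (horizontal distance between block_a_centre and pocket0 below 0.018 m or horizontal distance between block_a_centre and pocket1 below 0.018 m or horizontal distance between block_a_centre and pocket2 below 0.018 m or horizontal distance between block_a_centre and pocket3 below 0.018 m or horizontal distance between block_a_centre and pocket4 below 0.018 m) and height (world z) of each of block_a_centre, block_b_centre, block_c_centre, block_d_centre below 0.038 m and (horizontal distance between block_b_centre and pocket0 below 0.018 m or horizontal distance between block_b_centre and pocket1 below 0.018 m or horizontal distance between block_b_centre and pocket2 below 0.018 m or horizontal distance between block_b_centre and pocket3 below 0.018 m or horizontal distance between block_b_centre and pocket4 below 0.018 m) and (horizontal distance between block_c_centre and pocket0 below 0.018 m or horizontal distance between block_c_centre and pocket1 below 0.018 m or horizontal distance between block_c_centre and pocket2 below 0.018 m or horizontal distance between block_c_centre and pocket3 below 0.018 m or horizontal distance between block_c_centre and pocket4 below 0.018 m) and (horizontal distance between block_d_centre and pocket0 below 0.018 m or horizontal distance between block_d_centre and pocket1 below 0.018 m or horizontal distance between block_d_centre and pocket2 below 0.018 m or horizontal distance between block_d_centre and pocket3 below 0.018 m or horizontal distance between block_d_centre and pocket4 below 0.018 m) and horizontal distance between each of block_b_centre, block_c_centre, block_d_centre and block_a_centre above 0.05 m and horizontal distance between each of block_c_centre, block_d_centre and block_b_centre above 0.05 m and horizontal distance between block_d_centre and block_c_centre above 0.05 m and horizontal distance between each of block_a_centre, block_b_centre, block_c_centre, block_d_centre and hatch_centre above 0.045 m and horizontal distance between any of pocket0, pocket1, pocket2, pocket3, pocket4 and hatch_centre below 0.01 m and velocity of joint turret between -0.05 and 0.05 rad/s); the robot touches nothing.
It fails at once if the pliers is shifted by more than 30 mm (distance of pliers from where it was at the start of the episode above 0.03 m).
It fails at once if the jar is shifted by more than 30 mm (distance of jar from where it was at the start of the episode above 0.03 m).
It fails at once if the tape is shifted by more than 30 mm (distance of tape from where it was at the start of the episode above 0.03 m).
Of block_a, block_b, block_c, block_d only 3 to 4 are there at a start; the rules pass over those that are not, and their reading is None.
At some moment in a run one of block_a, block_b, block_c, block_d may be knocked a few centimetres aside while the robot is not near it.
Once in a run the grip may slacken for a moment while it holds something.
It also fails if it takes over 210 s, if anything falls off the work surface, if the arm or the gripper's body presses on something with over 40 N, if the wrist force passes 120 N, or if a joint passes its speed limit or range.

## Working session

There is one attempt and no reset: what is moved stays moved. The work goes in short steps, Python scripts to look and compute and a tool call to move; the robot and the scene stay as the last step left them, time stands still between calls to the robot, and variables do not carry over. Pictures are saved under pics/ and viewed, about 12 in all and at most 16, crops included, and the job is handed in when it is done.

Besides the shell and the picture viewer there is one more tool, called after "Emit:" as name(argument=value, ...) on one line, values as JSON. apply_moves: Moves the arm, as the interface text tells. Its arguments: {"type":"object","properties":{"moves":{"type":"array"},"hand":{"type":"number"}},"required":["moves"]}

```bash
mkdir -p pics; cat > h.py <<'E'
import numpy as np, cv2
from workcell import telemetry, cams, workorder
from scipy.spatial.transform import Rotation as R
def grab(n, f=None):
    c=cams.camera(n)
    if f: cv2.imwrite('pics/'+f, cv2.cvtColor(c['color'],cv2.COLOR_RGB2BGR))
    c['f']=192/np.tan(np.radians(c['fovy'])/2); return c
def ray(c,u,v):
    d=np.array([(u-c['cx'])/c['f'],(v-c['cy'])/c['f']]); s=d.copy()
    for _ in range(20): s=d/(1+c['k1']*(s@s))
    T=c['camera_from_world']; Rm=T[:3,:3]
    return -Rm.T@T[:3,3], Rm.T@np.array([s[0],s[1],1])
def onz(c,u,v,z):
    o,d=ray(c,u,v); return o+d*(z-o[2])/d[2]
def proj(c,P):
    P=np.atleast_2d(P); q=P@c['camera_from_world'][:3,:3].T+c['camera_from_world'][:3,3]
    s=q[:,:2]/q[:,2:]; s=s*(1+c['k1']*(s**2).sum(1,keepdims=True)); return s*c['f']+[c['cx'],c['cy']]
def st():
    o=telemetry.get_obs(); print('t',round(o['clock'],2),'p',np.round(o['eef_pos'],4),'F',np.round(o['ft_force'],1),'w',round(o['grip_width'],4),'q',np.round(o['joint_pos'],2)); print(np.round(R.from_quat(o['tool_rot']).as_matrix(),3)); return o
E
python3 - <<'E'
from h import *
st()
for n in('scene','top','wrist'):
    c=grab(n,n+'0.png'); print(n,c['fovy'],c['k1'],c['cx'],c['cy'],np.round(c['camera_from_world'],3).tolist())
a=cv2.imread('pics/top0.png'); cv2.imwrite('pics/top0b.png',cv2.resize(a,(800,600),interpolation=cv2.INTER_CUBIC))
E
```

```text
t 0.0 p [ 0.1297 -0.4823  0.2474] F [ 0.4  0.8 -0.1] w 0.0857 q [-1.31  0.24  0.    1.34  0.    1.57]
[[ 0.26  -0.966 -0.001]
 [-0.966 -0.26   0.002]
 [-0.002 -0.    -1.   ]]
scene 51.27128096294959 -0.1260489463187009 257.91293368934436 183.2052067492883 [[0.682, 0.731, 0.024, -0.441], [0.413, -0.357, -0.838, -0.172], [-0.604, 0.581, -0.545, 1.421], [0.0, 0.0, 0.0, 1.0]]
top 42.45824351593348 -0.08402504253215927 257.78250847768345 193.75544656032005 [[-0.021, -1.0, -0.011, 0.064], [-0.982, 0.023, -0.186, 0.614], [0.186, 0.006, -0.982, 1.601], [0.0, 0.0, 0.0, 1.0]]
wrist 67.49932099055901 -0.010865348480451197 259.68027525378426 184.27194742161953 [[0.26, -0.966, -0.001, -0.5], [-0.915, -0.247, 0.32, -0.043], [-0.309, -0.082, -0.948, 0.38], [0.0, 0.0, 0.0, 1.0]]
```

View pics/top0b.png

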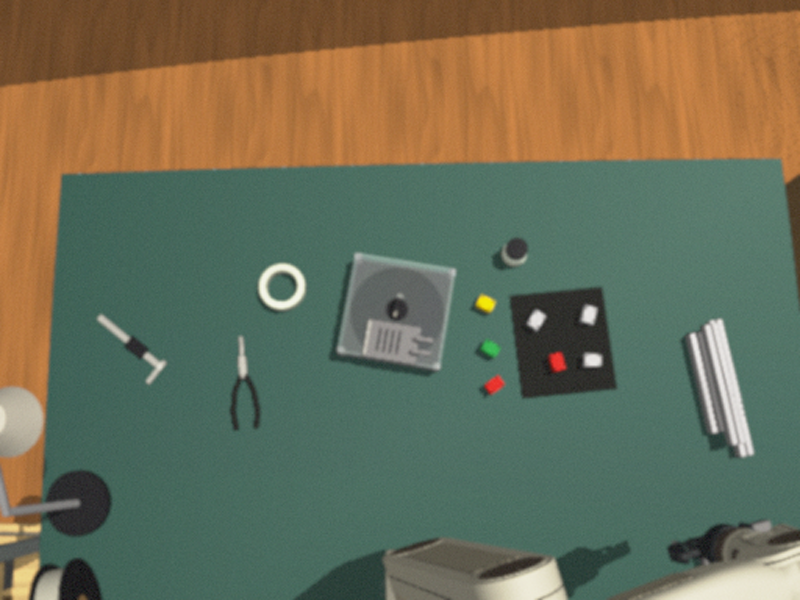

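View pics/scene0.png

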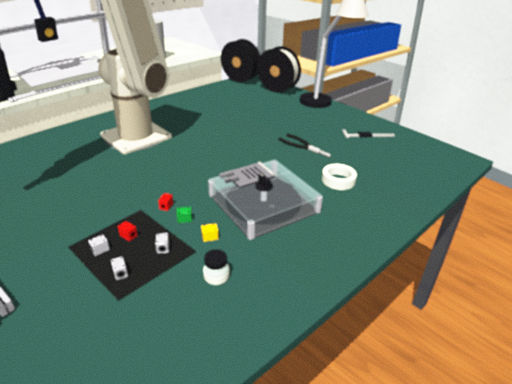

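The top view shows three plain blocks on the mat, at (537,320), (589,315) and (593,360) in the 800-px picture. A red look-alike is also on the mat, with green, yellow and red ones beside it. The case corners are near (358,254), (455,269), (438,369) and (338,354). The hatch is on the robot side, hinge left, and the prongs are at (425,345).

```bash
python3 - <<'E'
from h import *
c=grab('top'); im=c['color']; s=0.64
cor=np.array([[358,254],[455,269],[438,369],[338,354]])*s
P=np.array([onz(c,u,v,.055) for u,v in cor]); print(np.round(P,3)); print(np.linalg.norm(np.diff(P[[0,1,2,3,0]],axis=0),axis=1)); ce=P.mean(0); print('ctr',ce)
a=P[0]+P[1]-P[2]-P[3]; print('yaw',np.degrees(np.arctan2(a[1],a[0])))
b=P[0]+P[3]-P[1]-P[2]; print('yaw2',np.degrees(np.arctan2(-b[0],b[1])))
hsv=cv2.cvtColor(im,cv2.COLOR_RGB2HSV)
m=((hsv[...,2]>130)&(hsv[...,1]<60)).astype(np.uint8); m[:180]=0;m[260:]=0;m[:,:325]=0;m[:,395:]=0
n,l,stt,cen=cv2.connectedComponentsWithStats(m)
for i in range(1,n):
    if stt[i,4]<20: continue
    ys,xs=np.where(l==i); r=cv2.minAreaRect(np.c_[xs,ys].astype(np.float32))
    print(stt[i],cen[i],np.round(onz(c,*cen[i],.03),3),r)
print('prong',onz(c,425*s,346*s,.071),'knob',onz(c,399*s,303*s,.086),'jar',onz(c,515*s,250*s,.06),'tape',onz(c,282*s,287*s,.03),'plierstip',onz(c,240*s,338*s,.01),onz(c,245*s,380*s,.01))
E
```

```text
[[ 0.726  0.146  0.055]
 [ 0.688 -0.065  0.055]
 [ 0.471 -0.021  0.055]
 [ 0.508  0.19   0.055]]
[0.21374985 0.22074437 0.21501785 0.22290791]
ctr [0.59839099 0.06250305 0.055     ]
yaw -11.461872018418092
yaw2 -10.103207931508217
[372 195  10  13  95] [376.63157895 200.77894737] [ 0.587 -0.355  0.03 ] ((376.676513671875, 200.7941436767578), (8.48874568939209, 11.399173736572266), 14.03624439239502)
[338 199  11  12  93] [343.06451613 204.2688172 ] [ 0.578 -0.239  0.03 ] ((343.1000061035156, 204.30001831054688), (8.497057914733887, 11.180339813232422), 26.56505012512207)
[374 226  11   9  92] [378.88043478 230.04347826] [ 0.487 -0.356  0.03 ] ((379.0, 230.0), (8.0, 10.0), 90.0)
prong [0.51897103 0.005201   0.071     ] knob [0.60967325 0.05799247 0.086     ] jar [ 0.72609414 -0.19635508  0.06      ] tape [0.66207798 0.31556564 0.03      ] plierstip [0.55358204 0.41125796 0.01      ] [0.4606519  0.39876469 0.01      ]
```

```bash
cat >> h.py <<'E'
def plan(pos,yawdeg=None,n=10):
    "rows to reach pos (world m) with tool-x yaw (deg, None=keep); n moving rows"
    o=st(); M=R.from_quat(o['tool_rot']).as_matrix(); d=np.array(pos)-o['eef_pos']
    y0=np.degrees(np.arctan2(M[1,0],M[0,0])); w=0 if yawdeg is None else -((yawdeg-y0+180)%360-180)
    print('yaw',round(y0,2),'turn',round(w,2),'dist mm',np.round(d*1000,1))
    for i in range(n):
        Mi=M@R.from_euler('z',w*i/n,degrees=True).as_matrix()
        print(np.round(np.r_[Mi.T@d*1000/n,w/n],1).tolist(),end=',')
    print()
E
python3 - <<'E'
from h import *
c=grab('wrist'); o=telemetry.get_obs(); M=R.from_quat(o['tool_rot']).as_matrix()
p=ray(c,0,0)[0]; print('cam in tool',M.T@(p-o['eef_pos']))
plan([.52,.0,.25],-10.8,20)
E
```

```text
cam in tool [ 0.00074    -0.08123633 -0.12552726]
t 0.25 p [ 0.1298 -0.4826  0.2479] F [ 0.3  0.5 -0.6] w 0.0854 q [-1.31  0.24  0.    1.34 -0.    1.57]
[[ 0.26  -0.966 -0.   ]
 [-0.966 -0.26   0.001]
 [-0.001  0.    -1.   ]]
yaw -74.94 turn -64.14 dist mm [390.2 482.6   2.1]
[-18.2, -25.1, -0.1, -3.2],[-16.8, -26.1, -0.1, -3.2],[-15.3, -27.0, -0.1, -3.2],[-13.8, -27.8, -0.1, -3.2],[-12.2, -28.5, -0.1, -3.2],[-10.6, -29.2, -0.1, -3.2],[-8.9, -29.7, -0.1, -3.2],[-7.3, -30.2, -0.1, -3.2],[-5.6, -30.5, -0.1, -3.2],[-3.8, -30.8, -0.1, -3.2],[-2.1, -31.0, -0.1, -3.2],[-0.4, -31.0, -0.1, -3.2],[1.4, -31.0, -0.1, -3.2],[3.1, -30.9, -0.1, -3.2],[4.8, -30.7, -0.1, -3.2],[6.5, -30.3, -0.1, -3.2],[8.2, -29.9, -0.1, -3.2],[9.9, -29.4, -0.1, -3.2],[11.5, -28.8, -0.1, -3.2],[13.1, -28.1, -0.1, -3.2],
```

Emit:
apply_moves(moves=[[[-18,-25,0,-3.2],[-17,-26,0,-3.2],[-15,-27,0,-3.2],[-14,-28,0,-3.2],[-12,-28.5,0,-3.2],[-10.5,-29,0,-3.2],[-9,-30,0,-3.2],[-7,-30,0,-3.2],[-5.5,-30.5,0,-3.2],[-4,-31,0,-3.2]]])

```text
clock: 1.25
eef_pos: [0.3278, -0.2341, 0.2466]
tool_rot: [0.933, -0.36, -0.0, -0.0]
ft_force: [0.8, -0.0, -0.4]
grip_width: 0.0857
```

Emit:
apply_moves(moves=[[[-2,-31,0,-3.2],[0,-31,0,-3.2],[1.5,-31,0,-3.2],[3,-31,0,-3.2],[5,-30.5,0,-3.2],[6.5,-30,0,-3.2],[8,-30,0,-3.2],[10,-29.5,0,-3.2],[11.5,-29,0,-3.2],[13,-28,0,-3.2]]])

```text
clock: 2.25
eef_pos: [0.5239, 0.023, 0.2466]
tool_rot: [0.997, -0.076, 0.0, 0.0]
ft_force: [0.6, -0.1, 0.2]
grip_width: 0.0854
```

```bash
python3 - <<'E'
from h import *
c=grab('wrist','w1.png'); plan([.52,0,.25],-10.8)
E
```

```text
t 2.3 p [0.5266 0.0266 0.2463] F [ 3.4  1.5 -0.3] w 0.0854 q [0.05 0.29 0.07 1.34 0.   1.77]
[[ 0.989 -0.147  0.003]
 [-0.147 -0.989  0.003]
 [ 0.003 -0.003 -1.   ]]
yaw -8.44 turn 2.36 dist mm [ -6.6 -26.6   3.7]
[-0.3, 2.7, -0.4, 0.2],[-0.3, 2.7, -0.4, 0.2],[-0.2, 2.7, -0.4, 0.2],[-0.2, 2.7, -0.4, 0.2],[-0.2, 2.7, -0.4, 0.2],[-0.2, 2.7, -0.4, 0.2],[-0.2, 2.7, -0.4, 0.2],[-0.2, 2.7, -0.4, 0.2],[-0.2, 2.7, -0.4, 0.2],[-0.2, 2.7, -0.4, 0.2],
```

View pics/w1.png

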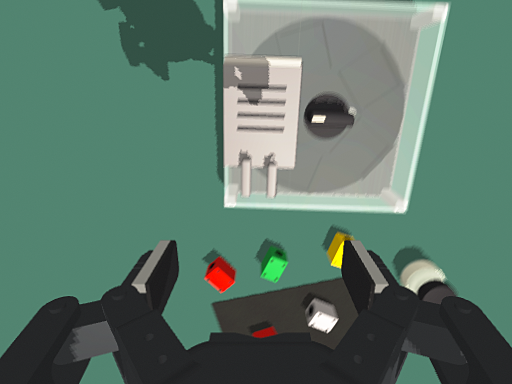

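The wrist view shows the prongs at (246,177) and (271,175), the cover's corners at about (224,57) and (302,57), and its free edge at y≈166. The knob is at (328,117) with its bar roughly along x. The fingers are at the bottom.

```bash
python3 - <<'E'
from h import *
c=grab('wrist','w2.png')
a=cv2.imread('pics/w2.png'); cv2.imwrite('pics/w2b.png',cv2.resize(a[0:225,200:470],(800,667),interpolation=cv2.INTER_CUBIC)[:600])
import json; json.dump({k:(v.tolist() if hasattr(v,'tolist') else v) for k,v in c.items() if k!='color'},open('w2.json','w'))
E
```

```text
(no output)
```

View pics/w2b.png

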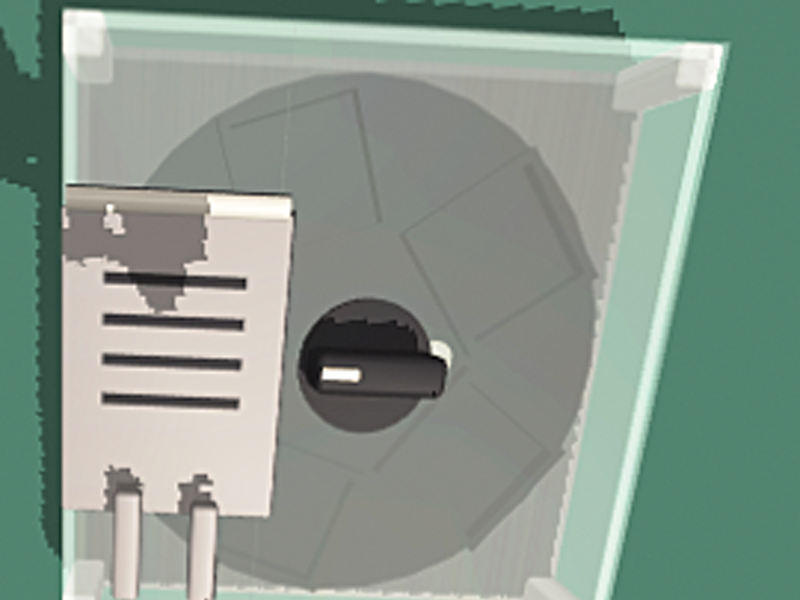

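```bash
python3 - <<'E'
from h import *
import json
c=json.load(open('w2.json')); c['camera_from_world']=np.array(c['camera_from_world'])
im=cv2.imread('pics/w2.png'); print(np.round(c['camera_from_world'],3)[0])
f=lambda u,v,z:onz(c,200+u/2.963,v/2.963,z)
TL,TR=f(63,10,.055),f(728,44,.055); print(TL,TR,np.linalg.norm(TL-TR)); d=TR-TL; print('yaw',np.degrees(np.arctan2(d[1],d[0])))
k=f(380,372,.086); print('knob',k,'ends',f(315,372,.086),f(447,376,.086))
ks=f(366,366,.057); print('knob skirt',ks)
# prongs
g=im.astype(int); m=(g.min(2)>120)&(np.abs(g[...,2]-g[...,1])<40)
for v in (175,180,185,190): print(v,g[v,232:285].min(1).tolist())
for u in (243,269): print(u,g[185:210,u].min(1).tolist())
E
```

```text
[ 0.989 -0.146  0.003 -0.517]
[0.51321239 0.18888756 0.055     ] [0.7290358  0.14786846 0.055     ] 0.21968685293164159
yaw -10.761208856276125
knob [0.60007314 0.06205451 0.086     ] ends [0.57867738 0.06520706 0.086     ] [0.62210153 0.05748619 0.086     ]
knob skirt [0.60150509 0.06044996 0.057     ]
175 [157, 157, 155, 158, 160, 159, 125, 165, 190, 195, 198, 204, 209, 223, 194, 118, 155, 163, 162, 162, 165, 156, 138, 130, 129, 129, 130, 131, 131, 131, 132, 132, 101, 162, 198, 201, 202, 207, 213, 227, 198, 119, 124, 130, 131, 131, 130, 130, 130, 130, 129, 128, 128]
180 [157, 156, 154, 157, 160, 159, 129, 172, 190, 196, 200, 204, 211, 220, 189, 122, 155, 161, 161, 162, 161, 162, 162, 162, 162, 161, 163, 152, 134, 128, 130, 110, 124, 176, 196, 200, 204, 209, 216, 225, 189, 123, 127, 132, 132, 132, 133, 133, 132, 132, 132, 133, 133]
185 [156, 157, 155, 157, 159, 158, 135, 176, 191, 195, 199, 206, 212, 216, 178, 127, 157, 161, 161, 161, 162, 162, 161, 161, 160, 158, 160, 160, 162, 161, 166, 114, 139, 189, 198, 201, 205, 212, 221, 216, 159, 130, 128, 129, 129, 130, 129, 131, 131, 132, 133, 132, 133]
190 [198, 197, 199, 166, 159, 144, 139, 183, 192, 196, 201, 207, 216, 210, 164, 137, 157, 161, 161, 162, 162, 159, 161, 162, 160, 158, 158, 161, 162, 164, 168, 100, 146, 196, 199, 201, 208, 214, 228, 207, 99, 132, 157, 145, 135, 131, 131, 131, 132, 133, 132, 133, 133]
243 [206, 206, 206, 206, 206, 207, 208, 207, 207, 208, 209, 209, 209, 209, 210, 211, 207, 172, 170, 172, 172, 172, 170, 184, 227]
269 [212, 212, 213, 213, 214, 214, 214, 215, 215, 217, 216, 217, 218, 219, 220, 224, 208, 126, 160, 175, 176, 175, 175, 173, 188]
```

```bash
cat >> h.py <<'E'
C0=np.array([.6006,.0608]); Y=np.radians(-10.76); EX=np.array([np.cos(Y),np.sin(Y)]); EY=np.array([-np.sin(Y),np.cos(Y)])
def W(x,y,z): return np.r_[C0+EX*x/1e3+EY*y/1e3, z/1e3]   # carousel mm -> world m
def car(p): d=np.array(p[:2])-C0; return np.round([d@EX*1e3,d@EY*1e3],1)
E
python3 - <<'E'
from h import *
import json
c=json.load(open('w2.json')); c['camera_from_world']=np.array(c['camera_from_world'])
for u,v in((239,185),(247,185),(264,185),(272.7,185),(243,201.5),(269,201.5)): print(car(onz(c,u,v,.077)))
print('tg',W(-70,-78,71)); plan(W(-70,-78,120),-10.76)
E
```

```text
[-87.9 -67.2]
[-79.3 -66.9]
[-60.8 -66.1]
[-51.4 -65.8]
[-83.2 -86.3]
[-54.4 -85.2]
tg [ 0.5172685  -0.00275991  0.071     ]
t 2.35 p [0.5251 0.0246 0.2461] F [-1.1  0.3 -0.7] w 0.0857 q [0.05 0.29 0.07 1.35 0.   1.77]
[[ 0.989 -0.15   0.001]
 [-0.15  -0.989  0.   ]
 [ 0.001 -0.001 -1.   ]]
yaw -8.61 turn 2.15 dist mm [  -7.8  -27.4 -126.1]
[-0.4, 2.8, 12.6, 0.2],[-0.4, 2.8, 12.6, 0.2],[-0.4, 2.8, 12.6, 0.2],[-0.3, 2.8, 12.6, 0.2],[-0.3, 2.8, 12.6, 0.2],[-0.3, 2.8, 12.6, 0.2],[-0.3, 2.8, 12.6, 0.2],[-0.3, 2.8, 12.6, 0.2],[-0.3, 2.8, 12.6, 0.2],[-0.3, 2.8, 12.6, 0.2],
```

Emit:
apply_moves(moves=[[[-1.5,3.5,21,0.4],[-1.5,3.5,21,0.4],[-1.5,3.5,21,0.4],[-1.5,3.5,21,0.4],[-1.5,3.5,21,0.4],[-1,3.5,20,0.2],[-1,3,15,0],[-1,3,10,0],[0,0,5,0],[0,0,0,0]]])

```text
clock: 3.35
eef_pos: [0.5071, -0.004, 0.0856]
tool_rot: [0.995, -0.097, 0.0, 0.001]
ft_force: [-0.6, -0.4, 0.2]
grip_width: 0.0853
```

```bash
python3 - <<'E'
from h import *
plan(W(-74,-78,75),-10.76)
E
```

```text
t 3.35 p [ 0.5071 -0.004   0.0856] F [-0.6 -0.4  0.2] w 0.0853 q [-0.01  0.39 -0.24  0.94 -0.    1.76]
[[ 0.981 -0.194 -0.   ]
 [-0.194 -0.981 -0.002]
 [ 0.     0.002 -1.   ]]
yaw -11.19 turn -0.43 dist mm [  6.3   2.  -10.6]
[0.6, -0.3, 1.1, -0.0],[0.6, -0.3, 1.1, -0.0],[0.6, -0.3, 1.1, -0.0],[0.6, -0.3, 1.1, -0.0],[0.6, -0.3, 1.1, -0.0],[0.6, -0.3, 1.1, -0.0],[0.6, -0.3, 1.1, -0.0],[0.6, -0.3, 1.1, -0.0],[0.6, -0.3, 1.1, -0.0],[0.6, -0.3, 1.1, -0.0],
```

Emit:
apply_moves(moves=[[[3,-1.5,5,0],[3,-1,4,0],[0,0,1.5,0],[0,0,0,0],[0,0,0,0],[0,0,0,0],[0,0,0,0],[0,0,0,0],[0,0,0,0],[0,0,0,0]]])

```text
clock: 4.35
eef_pos: [0.5168, -0.0022, 0.0773]
tool_rot: [0.995, -0.097, 0.003, 0.0]
ft_force: [-0.3, -1.6, -0.4]
grip_width: 0.0853
```

Emit:
apply_moves(moves=[[[0,0,0,0],[0,0,0,0],[0,0,0,0],[0,0,0,0],[0,0,0,0],[0,0,0,0],[0,0,0,0],[0,0,0,0],[0,0,0,0],[0,0,0,0]]], hand=-1)

```text
clock: 5.35
eef_pos: [0.5102, -0.0014, 0.0784]
tool_rot: [0.995, -0.101, -0.003, -0.001]
ft_force: [-0.6, -0.0, 1.6]
grip_width: 0.0215
```

```bash
python3 - <<'E'
from h import *
o=st(); print(car(o['eef_pos'])); grab('wrist','w3.png')
# arc plan
print([ (round(-130*np.cos(t)+11*np.sin(t)+130,1),round(130*np.sin(t)+11*np.cos(t)-11,1)) for t in np.arange(0,2.75,.13)])
E
```

```text
t 5.35 p [ 0.5102 -0.0014  0.0784] F [-0.6 -0.   1.6] w 0.0215 q [-0.    0.4  -0.24  0.94  0.    1.77]
[[ 0.98  -0.201 -0.006]
 [-0.201 -0.98   0.002]
 [-0.006 -0.001 -1.   ]]
[-77.2 -78. ]
[(np.float64(0.0), np.float64(0.0)), (np.float64(2.5), np.float64(16.8)), (np.float64(7.2), np.float64(33.1)), (np.float64(13.9), np.float64(48.6)), (np.float64(22.6), np.float64(63.1)), (np.float64(33.2), np.float64(76.4)), (np.float64(45.3), np.float64(88.2)), (np.float64(58.9), np.float64(98.4)), (np.float64(73.7), np.float64(106.7)), (np.float64(89.4), np.float64(113.0)), (np.float64(105.8), np.float64(117.2)), (np.float64(122.6), np.float64(119.3)), (np.float64(139.6), np.float64(119.1)), (np.float64(156.4), np.float64(116.8)), (np.float64(172.7), np.float64(112.3)), (np.float64(188.3), np.float64(105.7)), (np.float64(203.0), np.float64(97.1)), (np.float64(216.4), np.float64(86.8)), (np.float64(228.3), np.float64(74.7)), (np.float64(238.6), np.float64(61.3)), (np.float64(247.1), np.float64(46.6)), (np.float64(253.5), np.float64(30.9))]
```

View pics/w3.png

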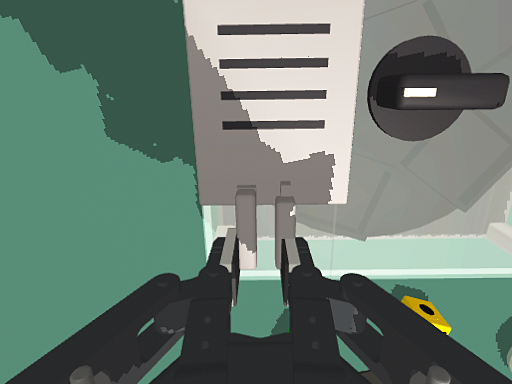

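The wrist view shows both prongs (x 237–257 and 277–296) between the pads at y≈265. The gap between them is about one prong width, so the tab looks pressed in. I'll lift gently and check.

Emit:
apply_moves(moves=[[[0,-0.5,-7,0],[0,-1,-7,0],[0,-1.5,-7,0],[0,-2,-7,0],[0,-2,-7,0],[0,-3,-7,0],[0,-3,-6,0],[0,-3,-6,0],[0,-4,-6,0],[0,0,0,0]]])

```text
clock: 6.4
eef_pos: [0.5141, 0.0205, 0.1415]
tool_rot: [0.995, -0.099, -0.005, -0.0]
ft_force: [0.8, 2.4, -5.2]
grip_width: 0.0211
```

```bash
python3 - <<'E'
from h import *
o=st(); print(car(o['eef_pos'])); grab('wrist','w4.png')
E
```

```text
t 6.4 p [0.5141 0.0205 0.1415] F [ 0.8  2.4 -5.2] w 0.0211 q [ 0.04  0.35 -0.14  1.1   0.    1.81]
[[ 0.98  -0.197 -0.009]
 [-0.197 -0.98   0.001]
 [-0.009  0.001 -1.   ]]
[-77.5 -55.7]
```

View pics/w4.png

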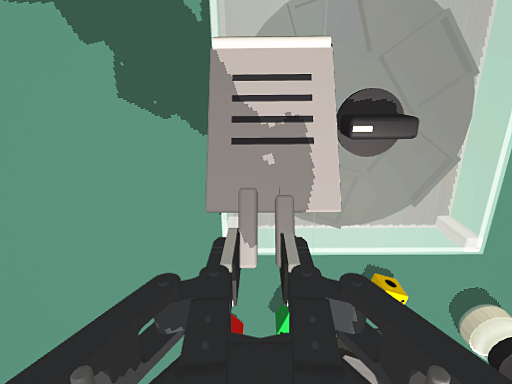

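The cover is lifting: its free edge is at y≈211 and the deck is falling away below it. The rise and travel match about 0.52 rad, so I'll continue along the arc.

Emit:
apply_moves(moves=[[[0,-5,-6.5,0],[0,-5.5,-6.5,0],[0,-6,-6,0],[0,-6,-6,0],[0,-7,-5,0],[0,-7,-5,0],[0,-7,-4,0],[0,-7.5,-4,0],[0,-8,-3,0],[0,-8,-3,0]]])

```text
clock: 7.45
eef_pos: [0.5269, 0.0874, 0.1933]
tool_rot: [0.995, -0.1, -0.006, 0.004]
ft_force: [-0.1, -2.3, -6.8]
grip_width: 0.021
```

Emit:
apply_moves(moves=[[[0,-8,-2,0],[0,-8,-2,0],[0,-8.5,-1,0],[0,-8.5,-1,0],[0,-8.5,0,0],[0,-8.5,0,0],[0,-8.5,1,0],[0,-8.5,1,0],[0,-8,2,0],[0,-8,2,0]]])

```text
clock: 8.45
eef_pos: [0.544, 0.1761, 0.1941]
tool_rot: [0.995, -0.099, -0.006, 0.005]
ft_force: [-2.5, -3.1, -1.7]
grip_width: 0.0211
```

```bash
python3 - <<'E'
from h import *
o=st(); q=car(o['eef_pos']); print(q,'dy',q[1]+78,'dz',o['eef_pos'][2]*1e3-78.4)
E
```

```text
t 8.45 p [0.544  0.1761 0.1941] F [-2.5 -3.1 -1.7] w 0.0211 q [ 0.31  0.42  0.12  1.28 -0.    2.08]
[[ 0.98  -0.197 -0.013]
 [-0.197 -0.98  -0.008]
 [-0.011  0.011 -1.   ]]
[-77.1 102.7] dy 180.7 dz 115.74818361699923
```

Emit:
apply_moves(moves=[[[0,-7.5,6,0],[0,-7.5,4,0],[0,-7,5,0],[0,-7,5,0],[0,-6.5,6,0],[0,-6,6,0],[0,-6,6,0],[0,-5.5,6.5,0],[0,-5,6.5,0],[0,-5,7,0]]])

```text
clock: 9.45
eef_pos: [0.558, 0.25, 0.1356]
tool_rot: [0.995, -0.097, -0.004, -0.002]
ft_force: [-1.0, -0.1, 2.1]
grip_width: 0.0205
```

```bash
python3 - <<'E'
from h import *
o=st(); q=car(o['eef_pos']); print(q,'dy',q[1]+78,'dz',o['eef_pos'][2]*1e3-78.4)
E
```

```text
t 9.45 p [0.558  0.25   0.1356] F [-1.  -0.1  2.1] w 0.0205 q [0.42 0.53 0.13 1.18 0.01 2.18]
[[ 0.981 -0.193 -0.008]
 [-0.193 -0.981  0.006]
 [-0.009 -0.004 -1.   ]]
[-77.2 178. ] dy 256.0 dz 57.16793074180734
```

Emit:
apply_moves(moves=[[[0,0,0,0],[0,0,0,0],[0,0,0,0],[0,0,-3,0],[0,0,-12,0],[0,0,-20,0],[0,0,-25,0],[0,0,-25,0],[0,0,-20,0],[0,0,0,0]]], hand=1)

```text
clock: 10.45
eef_pos: [0.5615, 0.2494, 0.2443]
tool_rot: [0.995, -0.098, -0.002, -0.003]
ft_force: [0.6, 0.6, -0.0]
grip_width: 0.0854
```

```bash
python3 - <<'E'
from h import *
o=st(); c=grab('wrist','w5.png'); plan([.578,-.239,.22],-10.76,20)
c=grab('scene','s1.png'); t=grab('top','t1.png')
a=cv2.imread('pics/s1.png')[110:310,60:380]; b=cv2.imread('pics/t1.png')[140:270,200:400]
cv2.imwrite('pics/c1.png',np.vstack([cv2.resize(a,(500,312)),cv2.resize(b,(500,285))]))
E
```

```text
t 10.45 p [0.5615 0.2494 0.2443] F [ 0.6  0.6 -0. ] w 0.0854 q [0.42 0.48 0.34 1.43 0.01 2.18]
[[ 0.981 -0.196 -0.003]
 [-0.196 -0.981  0.005]
 [-0.004 -0.005 -1.   ]]
t 10.5 p [0.561  0.2492 0.2428] F [0.7 0.2 0.4] w 0.0854 q [0.42 0.48 0.33 1.43 0.01 2.18]
[[ 0.981 -0.195 -0.005]
 [-0.195 -0.981  0.005]
 [-0.006 -0.004 -1.   ]]
yaw -11.27 turn -0.51 dist mm [  17.  -488.2  -22.8]
[5.6, 23.8, 1.0, -0.0],[5.6, 23.8, 1.0, -0.0],[5.6, 23.8, 1.0, -0.0],[5.6, 23.8, 1.0, -0.0],[5.6, 23.8, 1.0, -0.0],[5.6, 23.8, 1.0, -0.0],[5.5, 23.8, 1.0, -0.0],[5.5, 23.8, 1.0, -0.0],[5.5, 23.8, 1.0, -0.0],[5.5, 23.8, 1.0, -0.0],[5.5, 23.8, 1.0, -0.0],[5.5, 23.8, 1.0, -0.0],[5.5, 23.8, 1.0, -0.0],[5.5, 23.8, 1.0, -0.0],[5.5, 23.8, 1.0, -0.0],[5.5, 23.8, 1.0, -0.0],[5.4, 23.8, 1.0, -0.0],[5.4, 23.8, 1.0, -0.0],[5.4, 23.8, 1.0, -0.0],[5.4, 23.8, 1.0, -0.0],
```

View pics/c1.png

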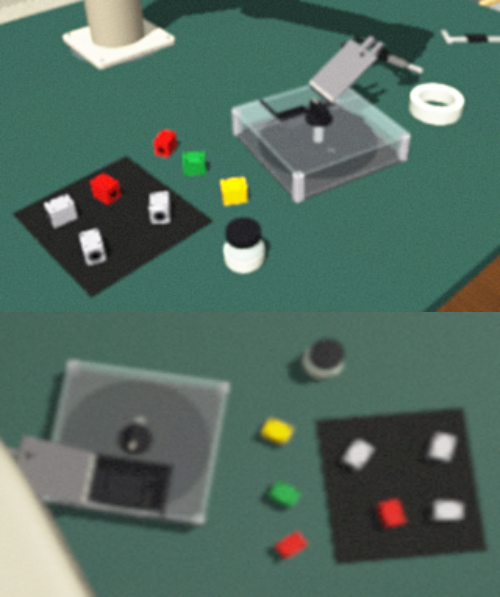

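The cover is open to about 2.5 rad and the hatch is clear. The three blocks and the look-alikes are undisturbed. Next I'll get a closer look at the blocks.

Emit:
apply_moves(moves=[[[5,32,-1,0],[5,32,-1,0],[5,32,-1,0],[5,32,-1,0],[5,32,-1,0],[5,32,-1,0],[5,32,-1,0],[5,32,-1,0],[5,32,-1,0],[5,32,-1,0]]])

```text
clock: 11.6
eef_pos: [0.5368, -0.0824, 0.2302]
tool_rot: [0.995, -0.093, -0.022, 0.002]
ft_force: [0.6, -0.5, 0.2]
grip_width: 0.0855
```

Emit:
apply_moves(moves=[[[5,33,-1,0],[5,33,-1,0],[5,33,-1,0],[5,33,-1,0],[5,33,-1,0],[5,33,-1,0],[5,33,-1,0],[5,33,-1,0],[5,25,-1,0],[0,0,0,0]]])

```text
clock: 12.6
eef_pos: [0.516, -0.3865, 0.2173]
tool_rot: [0.995, -0.096, -0.038, -0.005]
ft_force: [-0.4, 0.4, -0.1]
grip_width: 0.0852
```

```bash
cat >> h.py <<'E'
def blocks(fn=None):
    c=grab('wrist',fn); im=c['color']; hsv=cv2.cvtColor(im,cv2.COLOR_RGB2HSV)
    m=((hsv[...,2]>100)&(hsv[...,1]<50)).astype(np.uint8)*255
    m=cv2.morphologyEx(m,cv2.MORPH_CLOSE,np.ones((5,5)))
    cs,_=cv2.findContours(m,cv2.RETR_EXTERNAL,cv2.CHAIN_APPROX_SIMPLE)
    for k in cs:
        if cv2.contourArea(k)<300: continue
        (u,v),_,_=cv2.minAreaRect(k)
        P=np.array([onz(c,*p[0],.017)[:2] for p in k]).astype(np.float32)
        r=cv2.minAreaRect(P); print('px',round(u),round(v),'area',cv2.contourArea(k),'ctr@.017',np.round(r[0],4),'size',np.round(r[1],4),'ang',round(r[2],1), 'bbox',cv2.boundingRect(k))
    return c
E
python3 - <<'E'
from h import *
st(); blocks('w6.png')
E
```

```text
t 12.6 p [ 0.516  -0.3865  0.2173] F [-0.4  0.4 -0.1] w 0.0852 q [-0.63  0.61  0.49  1.52 -0.03  1.13]
[[ 0.979 -0.19  -0.075]
 [-0.19  -0.982  0.017]
 [-0.077 -0.002 -0.997]]
px 93 340 area 1018.5 ctr@.017 [ 0.1817 -0.6232] size [0.0932 0.0581] ang 10.4 bbox (75, 321, 43, 40)
px 12 323 area 724.0 ctr@.017 [ 0.0589 -0.5781] size [0.1339 0.0372] ang 36.2 bbox (0, 308, 40, 45)
px 257 318 area 5556.0 ctr@.017 [ 0.4472 -0.6119] size [0.1094 0.2514] ang 84.0 bbox (171, 287, 173, 63)
px 370 264 area 536.5 ctr@.017 [ 0.6149 -0.5426] size [0.0206 0.0889] ang 16.1 bbox (350, 240, 39, 53)
px 150 264 area 570.5 ctr@.017 [ 0.3219 -0.5013] size [0.1023 0.0226] ang 51.1 bbox (131, 240, 40, 53)
px 243 144 area 843.5 ctr@.017 [ 0.4851 -0.3609] size [0.041 0.031] ang 87.1 bbox (228, 125, 30, 38)
px 332 127 area 908.0 ctr@.017 [ 0.5861 -0.3592] size [0.0292 0.0411] ang 73.3 bbox (312, 112, 41, 30)
px 308 10 area 1078.0 ctr@.017 [ 0.5765 -0.2412] size [0.0331 0.038 ] ang 55.8 bbox (286, 0, 47, 35)
```

View pics/w6.png

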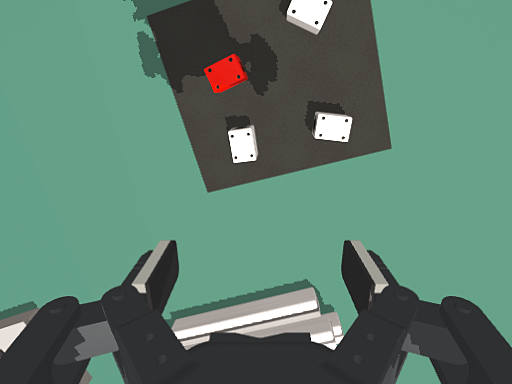

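The mat shows the blocks at (243,144), (332,127) and (308,10, cut off at the edge), with the red look-alike at (225,73). The tool has picked up a 4° tilt from moving fast, so I'll move more slowly and watch it.

```bash
python3 - <<'E'
from h import *
plan([.486,-.3590,.075],-3,9)
E
```

```text
t 12.65 p [ 0.5159 -0.3849  0.217 ] F [-0.9  0.5 -0. ] w 0.0851 q [-0.63  0.61  0.48  1.52 -0.03  1.13]
[[ 0.979 -0.189 -0.076]
 [-0.188 -0.982  0.018]
 [-0.078 -0.003 -0.997]]
yaw -10.9 turn -7.9 dist mm [ -29.9   25.9 -142. ]
[-2.6, -2.1, 16.0, -0.9],[-2.5, -2.2, 16.0, -0.9],[-2.5, -2.2, 16.0, -0.9],[-2.5, -2.3, 16.0, -0.9],[-2.4, -2.3, 16.0, -0.9],[-2.4, -2.3, 16.0, -0.9],[-2.4, -2.4, 16.0, -0.9],[-2.3, -2.4, 16.0, -0.9],[-2.3, -2.4, 16.0, -0.9],
```

Emit:
apply_moves(moves=[[[-2.5,-2,16,-1],[-2.5,-2,16,-1],[-2.5,-2.5,16,-1],[-2.5,-2.5,16,-1],[-2.5,-2.5,16,-1],[-2.5,-2.5,16,-1],[-2.5,-2.5,15,-1],[-2,-2.5,15,-1],[-2,-2.5,10,0],[0,0,0,0]]])

```text
clock: 13.65
eef_pos: [0.4806, -0.3404, 0.0693]
tool_rot: [0.999, -0.017, -0.046, -0.016]
ft_force: [-0.1, 0.7, -0.3]
grip_width: 0.0851
```

```bash
python3 - <<'E'
from h import *
plan([.486,-.3590,.033],-3,5)
E
```

```text
t 13.65 p [ 0.4806 -0.3404  0.0693] F [-0.1  0.7 -0.3] w 0.0851 q [-0.6   0.61  0.09  1.14 -0.02  1.  ]
[[ 0.995 -0.035 -0.092]
 [-0.032 -0.999  0.034]
 [-0.093 -0.031 -0.995]]
yaw -1.82 turn 1.18 dist mm [  5.4 -18.6 -36.3]
[1.9, 3.9, 7.0, 0.2],[1.9, 3.9, 7.0, 0.2],[1.9, 3.9, 7.0, 0.2],[1.9, 3.9, 7.0, 0.2],[1.9, 3.9, 7.0, 0.2],
```

Emit:
apply_moves(moves=[[[3,6,9,0.5],[3,6,9,0.5],[2,5,9,0],[0,0,6,0],[0,0,1,0],[0,0,0,0],[0,0,0,0],[0,0,0,0],[0,0,0,0],[0,0,0,0]]])

```text
clock: 14.65
eef_pos: [0.4871, -0.359, 0.0334]
tool_rot: [0.999, -0.026, -0.044, -0.014]
ft_force: [-0.8, 0.5, 0.9]
grip_width: 0.0856
```

```bash
python3 - <<'E'
from h import *
plan([.486,-.3590,.034],-3,5); grab('wrist','w7.png')
E
```

```text
t 14.65 p [ 0.4871 -0.359   0.0334] F [-0.8  0.5  0.9] w 0.0856 q [-0.62  0.67  0.1   1.08 -0.03  1.  ]
[[ 0.995 -0.054 -0.088]
 [-0.051 -0.998  0.031]
 [-0.09  -0.026 -0.996]]
yaw -2.95 turn 0.05 dist mm [-1.1  0.   0.6]
[-0.2, 0.0, -0.1, 0.0],[-0.2, 0.0, -0.1, 0.0],[-0.2, 0.0, -0.1, 0.0],[-0.2, 0.0, -0.1, 0.0],[-0.2, 0.0, -0.1, 0.0],
```

View pics/w7.png

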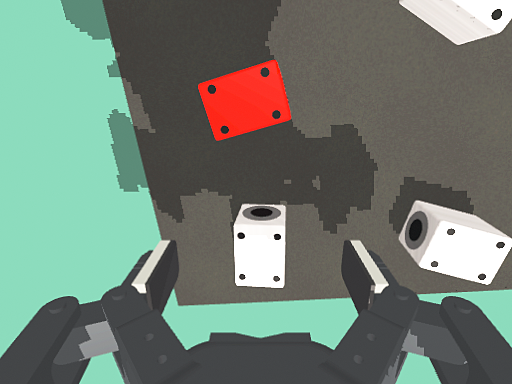

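The block sits at (260,260), square between the pads. Closing.

Emit:
apply_moves(moves=[[[0,0,0,0],[0,0,0,0],[0,0,0,0],[0,0,0,0],[0,0,0,0],[0,0,0,0],[0,0,0,0],[0,0,0,0],[0,0,0,0],[0,0,0,0]]], hand=-1)

```text
clock: 15.7
eef_pos: [0.4878, -0.3593, 0.0343]
tool_rot: [0.999, -0.026, -0.044, -0.014]
ft_force: [-0.5, 0.5, 1.5]
grip_width: 0.0248
```

```bash
python3 - <<'E'
from h import *
c=grab('wrist'); t=onz(c,260,260,.032); print('blocktop',t)
plan([.486,-.3590,.15],-3,9)
E
```

```text
blocktop [ 0.48687299 -0.36252084  0.032     ]
t 15.75 p [ 0.4878 -0.3593  0.0344] F [0.4 0.4 0.4] w 0.025 q [-0.62  0.67  0.1   1.08 -0.03  1.  ]
[[ 0.995 -0.054 -0.086]
 [-0.051 -0.998  0.03 ]
 [-0.088 -0.025 -0.996]]
yaw -2.94 turn 0.06 dist mm [ -1.8   0.3 115.6]
[-1.3, -0.3, -12.8, 0.0],[-1.3, -0.3, -12.8, 0.0],[-1.3, -0.3, -12.8, 0.0],[-1.3, -0.3, -12.8, 0.0],[-1.3, -0.3, -12.8, 0.0],[-1.3, -0.3, -12.8, 0.0],[-1.3, -0.3, -12.8, 0.0],[-1.3, -0.3, -12.8, 0.0],[-1.3, -0.3, -12.8, 0.0],
```

Emit:
apply_moves(moves=[[[-1,0,-8,0],[-1,0,-12,0],[-1,0,-13,0],[-1,0,-13,0],[-1,0,-13,0],[-1,0,-13,0],[-1,0,-13,0],[-1,0,-13,0],[-1,0,-13,0],[0,0,-8,0]]])

```text
clock: 16.75
eef_pos: [0.489, -0.3627, 0.1663]
tool_rot: [0.999, -0.026, -0.043, -0.013]
ft_force: [0.1, -0.6, -0.6]
grip_width: 0.0244
```

```bash
python3 - <<'E'
from h import *
plan(W(-70,0,160),79.24,20)
E
```

```text
t 16.75 p [ 0.489  -0.3627  0.1663] F [ 0.1 -0.6 -0.6] w 0.0244 q [-0.63  0.57  0.28  1.37 -0.03  1.  ]
[[ 0.995 -0.054 -0.084]
 [-0.052 -0.998  0.028]
 [-0.086 -0.024 -0.996]]
yaw -2.96 turn -82.2 dist mm [ 42.8 436.5  -6.3]
[1.0, -21.9, 0.8, -4.1],[2.6, -21.8, 0.8, -4.1],[4.2, -21.5, 0.8, -4.1],[5.7, -21.2, 0.8, -4.1],[7.2, -20.7, 0.8, -4.1],[8.7, -20.1, 0.8, -4.1],[10.1, -19.5, 0.8, -4.1],[11.4, -18.7, 0.8, -4.1],[12.8, -17.8, 0.8, -4.1],[14.0, -16.9, 0.8, -4.1],[15.2, -15.8, 0.8, -4.1],[16.3, -14.7, 0.8, -4.1],[17.3, -13.5, 0.8, -4.1],[18.2, -12.2, 0.8, -4.1],[19.0, -10.9, 0.8, -4.1],[19.8, -9.5, 0.8, -4.1],[20.4, -8.0, 0.8, -4.1],[20.9, -6.6, 0.8, -4.1],[21.3, -5.0, 0.8, -4.1],[21.6, -3.5, 0.8, -4.1],
```

Emit:
apply_moves(moves=[[[1,-22,0,-4],[2.5,-22,0,-4],[4,-21.5,0,-4],[5.5,-21,0,-4],[7,-21,0,-4],[8.5,-20,0,-4],[10,-19.5,0,-4],[11.5,-18.5,0,-4],[13,-18,0,-4],[14,-17,0,-4]]])

```text
clock: 17.75
eef_pos: [0.5122, -0.1408, 0.1798]
tool_rot: [0.944, 0.327, -0.031, -0.022]
ft_force: [0.0, -0.1, -1.2]
grip_width: 0.0248
```

Emit:
apply_moves(moves=[[[15,-16,0,-4],[16,-15,0,-4],[17,-13.5,0,-4],[18,-12,0,-4],[19,-11,0,-4],[20,-9.5,0,-4],[20.5,-8,0,-4],[21,-6.5,0,-4],[21,-5,0,-4],[0,0,0,-4]]])

```text
clock: 18.75
eef_pos: [0.5307, 0.0662, 0.1904]
tool_rot: [0.765, 0.643, -0.018, -0.03]
ft_force: [0.5, -1.1, -1.3]
grip_width: 0.0249
```

```bash
python3 - <<'E'
from h import *
plan(W(-70,0,80),79.24,9)
E
```

```text
t 18.75 p [0.5307 0.0662 0.1904] F [ 0.5 -1.1 -1.3] w 0.0249 q [0.11 0.39 0.06 1.3  0.03 0.28]
[[ 0.171  0.983 -0.066]
 [ 0.985 -0.17   0.022]
 [ 0.01  -0.069 -0.998]]
yaw 80.13 turn 0.89 dist mm [   1.1    7.7 -110.4]
[0.7, 0.8, 12.3, 0.1],[0.7, 0.8, 12.3, 0.1],[0.7, 0.8, 12.3, 0.1],[0.7, 0.8, 12.3, 0.1],[0.7, 0.8, 12.3, 0.1],[0.7, 0.8, 12.3, 0.1],[0.7, 0.8, 12.3, 0.1],[0.7, 0.8, 12.3, 0.1],[0.7, 0.8, 12.3, 0.1],
```

Emit:
apply_moves(moves=[[[1,1,12,0.1],[1,1,12,0.1],[1,1,12,0.1],[1,1,12,0.1],[1,1,12,0.1],[1,1,12,0.1],[1,1,12,0.1],[0.5,1,10,0.1],[0,0.5,8,0],[0,0,0,0]]])

```text
clock: 19.75
eef_pos: [0.532, 0.0733, 0.0779]
tool_rot: [0.772, 0.635, -0.02, -0.03]
ft_force: [-0.3, 0.6, -1.0]
grip_width: 0.0247
```

```bash
python3 - <<'E'
from h import *
plan(W(-69,-1,48),79.24,5); grab('wrist','w8.png')
E
```

```text
t 19.75 p [0.532  0.0733 0.0779] F [-0.3  0.6 -1. ] w 0.0247 q [ 0.12  0.49 -0.1   1.05  0.03  0.31]
[[ 0.194  0.979 -0.07 ]
 [ 0.981 -0.193  0.021]
 [ 0.007 -0.073 -0.997]]
yaw 78.83 turn -0.41 dist mm [  0.7  -0.6 -29.9]
[-0.1, 0.6, 6.0, -0.1],[-0.1, 0.6, 6.0, -0.1],[-0.1, 0.6, 6.0, -0.1],[-0.1, 0.6, 6.0, -0.1],[-0.1, 0.6, 6.0, -0.1],
```

View pics/w8.png

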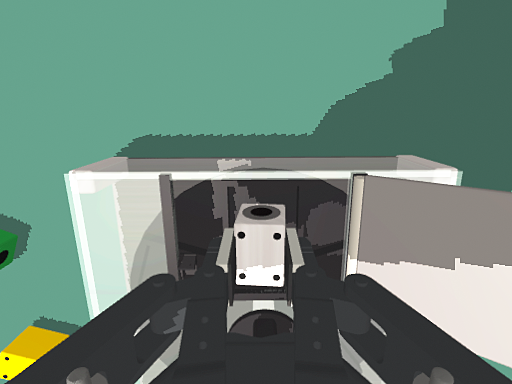

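The block hangs centred in the hatch, with frame edges at x≈175 and 350 and pocket lines at 228 and 298. Lowering it.

Emit:
apply_moves(moves=[[[0,0.5,7,0],[0,0.5,7,0],[0,0.5,7,0],[0,0.5,6,0],[0,0,3,0],[0,0,0,0],[0,0,0,0],[0,0,0,0],[0,0,0,0],[0,0,0,0]]])

```text
clock: 20.8
eef_pos: [0.5345, 0.0738, 0.0483]
tool_rot: [0.772, 0.635, -0.018, -0.029]
ft_force: [0.5, -1.2, -0.6]
grip_width: 0.0244
```

Emit:
apply_moves(moves=[[[0,0,0,0],[0,0,0,0],[0,0,0,0],[0,0,0,0],[0,0,0,0],[0,0,0,0],[0,0,-5,0],[0,0,-10,0],[0,0,-13,0],[0,0,-13,0]]], hand=-0.1)

```text
clock: 21.8
eef_pos: [0.5363, 0.0728, 0.0911]
tool_rot: [0.772, 0.635, -0.019, -0.029]
ft_force: [-0.6, -0.1, 0.1]
grip_width: 0.0381
```

```bash
python3 - <<'E'
from h import *
plan(W(-70,0,130),79.24,8); grab('wrist','w9.png')
E
```

```text
t 21.8 p [0.5363 0.0728 0.0911] F [-0.6 -0.1  0.1] w 0.0381 q [ 0.12  0.48 -0.07  1.08  0.03  0.31]
[[ 0.194  0.979 -0.066]
 [ 0.981 -0.193  0.022]
 [ 0.008 -0.069 -0.998]]
yaw 78.84 turn -0.4 dist mm [-4.5  1.  38.9]
[0.1, -0.9, -4.8, -0.1],[0.1, -0.9, -4.8, -0.1],[0.1, -0.9, -4.8, -0.1],[0.1, -0.9, -4.8, -0.1],[0.1, -0.9, -4.8, -0.1],[0.1, -0.9, -4.8, -0.1],[0.1, -0.9, -4.8, -0.1],[0.1, -0.9, -4.8, -0.1],
```

View pics/w9.png

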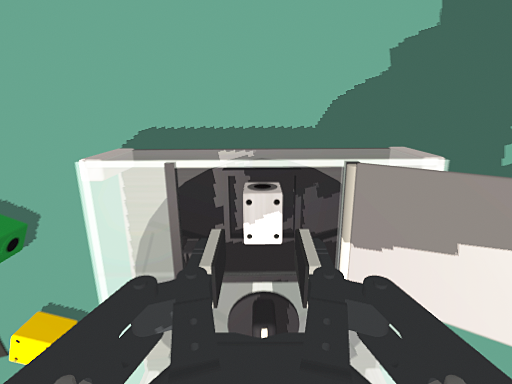

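The first block sits upright in its pocket at (263,213), within the pocket lines at x 228–298. Next I index the knob; its bar is already square to the jaws.

Emit:
apply_moves(moves=[[[0,0,-10,0],[0,0,-12,0],[0,0,-12,0],[0,2,-8,0],[-0.5,10,0,0],[-0.5,14,0,0],[-0.5,14,0,0],[-0.5,14,0,0],[-0.5,12,0,0],[0,0,0,0]]])

```text
clock: 22.85
eef_pos: [0.6107, 0.0554, 0.1351]
tool_rot: [0.772, 0.635, -0.015, -0.027]
ft_force: [-0.4, 0.1, 0.1]
grip_width: 0.0383
```

```bash
python3 - <<'E'
from h import *
plan(W(0,0,77),79.24,8)
E
```

```text
t 22.85 p [0.6107 0.0554 0.1351] F [-0.4  0.1  0.1] w 0.0383 q [0.08 0.57 0.2  1.26 0.03 0.27]
[[ 0.194  0.979 -0.058]
 [ 0.981 -0.193  0.022]
 [ 0.01  -0.061 -0.998]]
yaw 78.84 turn -0.4 dist mm [-10.1   5.4 -58.1]
[0.3, -0.9, 7.3, -0.1],[0.3, -0.9, 7.3, -0.1],[0.3, -0.9, 7.3, -0.1],[0.3, -0.9, 7.3, -0.1],[0.3, -0.9, 7.3, -0.1],[0.3, -0.9, 7.3, -0.1],[0.3, -0.9, 7.3, -0.1],[0.3, -0.9, 7.3, -0.1],
```

Emit:
apply_moves(moves=[[[1.5,-4,5,0],[1,-4,7,0],[0,0,9,0],[0,0,9,0],[0,0,9,0],[0,0,9,0],[0,0,6,0],[0,0,3,0],[0,0,0,0],[0,0,0,0]]])

```text
clock: 23.85
eef_pos: [0.5974, 0.0615, 0.0778]
tool_rot: [0.772, 0.635, -0.015, -0.027]
ft_force: [0.5, -0.3, -0.1]
grip_width: 0.0387
```

```bash
python3 - <<'E'
from h import *
plan(W(0,0,77),79.24,3)
E
```

```text
t 23.85 p [0.5974 0.0615 0.0778] F [ 0.5 -0.3 -0.1] w 0.0387 q [0.09 0.59 0.08 1.12 0.03 0.28]
[[ 0.193  0.98  -0.057]
 [ 0.981 -0.192  0.022]
 [ 0.01  -0.06  -0.998]]
yaw 78.89 turn -0.35 dist mm [ 3.2 -0.7 -0.8]
[-0.0, 1.1, 0.2, -0.1],[-0.0, 1.1, 0.2, -0.1],[-0.0, 1.1, 0.2, -0.1],
```

Close on the bar while shifting 3 mm, then turn 72° clockwise seen from above (positive about the tool's z).

Emit:
apply_moves(moves=[[[0,3.5,0.5,0],[0,0,0,0],[0,0,0,0],[0,0,0,0],[0,0,0,0],[0,0,0,0],[0,0,0,0],[0,0,0,0],[0,0,0,0],[0,0,0,0]]], hand=-1)

```text
clock: 24.85
eef_pos: [0.6016, 0.0625, 0.0784]
tool_rot: [0.771, 0.636, -0.014, -0.027]
ft_force: [-1.4, 1.6, 4.7]
grip_width: 0.0132
```

Emit:
apply_moves(moves=[[[0,0,0,6],[0,0,0,6],[0,0,0,6],[0,0,0,6],[0,0,0,6],[0,0,0,6],[0,0,0,6],[0,0,0,6],[0,0,0,6],[0,0,0,6]]])

```text
clock: 25.85
eef_pos: [0.6015, 0.0622, 0.0783]
tool_rot: [0.989, 0.144, -0.025, -0.022]
ft_force: [-4.7, -1.3, 2.7]
grip_width: 0.0127
```

```bash
python3 - <<'E'
from h import *
plan(W(0,0,77),7.24,3)
E
```

```text
t 25.85 p [0.6015 0.0622 0.0783] F [-4.7 -1.3  2.7] w 0.0127 q [0.08 0.6  0.09 1.12 0.04 1.36]
[[ 0.957  0.283 -0.055]
 [ 0.286 -0.958  0.036]
 [-0.042 -0.051 -0.998]]
yaw 16.61 turn 9.37 dist mm [-0.9 -1.4 -1.3]
[-0.4, 0.4, 0.4, 3.1],[-0.4, 0.4, 0.4, 3.1],[-0.4, 0.4, 0.4, 3.1],
```

Emit:
apply_moves(moves=[[[0,0,0,5],[0,0,0,4],[0,0,0,0.5],[0,0,0,0],[0,0,0,0],[0,0,0,0],[0,0,0,0],[0,0,0,0],[0,0,0,0],[0,0,0,0]]])

```text
clock: 26.85
eef_pos: [0.6015, 0.0622, 0.0784]
tool_rot: [0.998, 0.057, -0.024, -0.025]
ft_force: [-5.4, -0.7, 3.2]
grip_width: 0.0126
```

Emit:
apply_moves(moves=[[[0,0,0,0],[0,0,0,0],[0,0,0,0],[0,0,0,0],[0,0,0,0],[0,0,-10,0],[0,0,-20,0],[0,0,-25,0],[0,0,-30,0],[0,0,-30,0]]], hand=0.3)

```text
clock: 27.85
eef_pos: [0.6038, 0.0555, 0.1906]
tool_rot: [0.998, 0.057, -0.031, -0.026]
ft_force: [0.4, 0.3, 0.2]
grip_width: 0.055
```

```bash
python3 - <<'E'
from h import *
plan([.56,-.37,.20],-10,20); 
t=grab('top','t2.png'); hsv=cv2.cvtColor(t['color'],cv2.COLOR_RGB2HSV)
m=((hsv[...,2]>130)&(hsv[...,1]<60)).astype(np.uint8); m[:180]=0;m[260:]=0;m[:,:325]=0;m[:,395:]=0
n,l,s,cen=cv2.connectedComponentsWithStats(m)
for i in range(1,n):
    if s[i,4]>20: print(s[i,4],np.round(onz(t,*cen[i],.03),3))
E
```

```text
t 27.85 p [0.6038 0.0555 0.1906] F [0.4 0.3 0.2] w 0.055 q [0.07 0.53 0.28 1.38 0.05 1.52]
[[ 0.992  0.111 -0.064]
 [ 0.114 -0.992  0.048]
 [-0.058 -0.055 -0.997]]
yaw 6.58 turn 16.58 dist mm [ -43.8 -425.5    9.4]
[-4.6, 20.8, -1.4, 0.8],[-4.3, 20.9, -1.4, 0.8],[-4.0, 21.0, -1.4, 0.8],[-3.7, 21.0, -1.4, 0.8],[-3.4, 21.1, -1.4, 0.8],[-3.1, 21.1, -1.4, 0.8],[-2.8, 21.2, -1.4, 0.8],[-2.5, 21.2, -1.4, 0.8],[-2.2, 21.2, -1.4, 0.8],[-1.9, 21.3, -1.4, 0.8],[-1.6, 21.3, -1.4, 0.8],[-1.3, 21.3, -1.4, 0.8],[-1.0, 21.3, -1.4, 0.8],[-0.7, 21.3, -1.4, 0.8],[-0.3, 21.3, -1.4, 0.8],[-0.0, 21.3, -1.4, 0.8],[0.3, 21.3, -1.4, 0.8],[0.6, 21.3, -1.4, 0.8],[0.9, 21.3, -1.4, 0.8],[1.2, 21.3, -1.4, 0.8],
87 [ 0.586 -0.355  0.03 ]
88 [ 0.578 -0.239  0.03 ]
```

```bash
python3 - <<'E'
from h import *
plan([.585,-.30,.20],73,20)
E
```

```text
t 27.9 p [0.6067 0.0554 0.1969] F [2.2 0.1 5.1] w 0.0556 q [0.07 0.52 0.29 1.38 0.05 1.52]
[[ 0.992  0.112 -0.054]
 [ 0.114 -0.992  0.049]
 [-0.048 -0.055 -0.997]]
yaw 6.56 turn -66.44 dist mm [ -21.7 -355.4    3.1]
[-3.1, 17.5, -1.0, -3.3],[-4.1, 17.3, -1.0, -3.3],[-5.1, 17.0, -1.0, -3.3],[-6.1, 16.7, -1.0, -3.3],[-7.1, 16.3, -1.0, -3.3],[-8.0, 15.9, -1.0, -3.3],[-8.9, 15.4, -1.0, -3.3],[-9.8, 14.9, -1.0, -3.3],[-10.6, 14.3, -1.0, -3.3],[-11.4, 13.6, -1.0, -3.3],[-12.2, 12.9, -1.0, -3.3],[-12.9, 12.2, -1.0, -3.3],[-13.6, 11.4, -1.0, -3.3],[-14.3, 10.6, -1.0, -3.3],[-14.8, 9.8, -1.0, -3.3],[-15.4, 8.9, -1.0, -3.3],[-15.9, 8.0, -1.0, -3.3],[-16.3, 7.1, -1.0, -3.3],[-16.7, 6.1, -1.0, -3.3],[-17.0, 5.1, -1.0, -3.3],
```

Emit:
apply_moves(moves=[[[-3,17.5,-1,-3.3],[-4,17.5,-1,-3.3],[-5,17,-1,-3.3],[-6,17,-1,-3.3],[-7,16,-1,-3.3],[-8,16,-1,-3.3],[-9,15.5,-1,-3.3],[-10,15,-1,-3.3],[-10.5,14,-1,-3.3],[-11.5,13.5,-1,-3.3]]], hand=1)

```text
clock: 28.9
eef_pos: [0.6023, -0.1265, 0.2101]
tool_rot: [0.936, 0.352, -0.008, -0.029]
ft_force: [-0.5, 0.8, 0.8]
grip_width: 0.0852
```

Emit:
apply_moves(moves=[[[-12,13,-1,-3.3],[-13,12,-1,-3.3],[-13.5,11.5,-1,-3.3],[-14,10.5,-1,-3.3],[-15,10,-1,-3.3],[-15.5,9,-1,-3.3],[-16,8,-1,-3.3],[-16.5,7,-1,-3.3],[-16.5,6,-1,-3.3],[0,0,0,0]]])

```text
clock: 29.9
eef_pos: [0.5983, -0.2963, 0.2178]
tool_rot: [0.809, 0.588, 0.002, -0.027]
ft_force: [0.3, 0.1, -0.6]
grip_width: 0.0854
```

```bash
python3 - <<'E'
from h import *
st(); blocks('w10.png')
E
```

```text
t 29.9 p [ 0.5983 -0.2963  0.2178] F [ 0.3  0.1 -0.6] w 0.0854 q [-0.47  0.64  0.54  1.52  0.03 -0.16]
[[ 0.31   0.95  -0.028]
 [ 0.95  -0.308  0.045]
 [ 0.035 -0.041 -0.999]]
px 418 374 area 512.5 ctr@.017 [ 0.986  -0.1571] size [0.0725 0.0362] ang 68.9 bbox (395, 365, 46, 19)
px 426 343 area 663.5 ctr@.017 [ 0.9319 -0.1348] size [0.0746 0.0442] ang 52.9 bbox (402, 333, 47, 28)
px 150 264 area 570.5 ctr@.017 [ 0.6753 -0.4654] size [0.0208 0.089 ] ang 44.3 bbox (131, 240, 40, 53)
px 366 252 area 1324.0 ctr@.017 [ 0.7538 -0.1928] size [0.1196 0.0559] ang 24.4 bbox (333, 218, 56, 75)
px 10 182 area 468.0 ctr@.017 [ 0.5262 -0.574 ] size [0.0238 0.0512] ang 58.0 bbox (0, 162, 22, 42)
px 201 176 area 875.0 ctr@.017 [ 0.5863 -0.3594] size [0.0314 0.0432] ang 73.2 bbox (187, 158, 29, 36)
px 294 137 area 874.5 ctr@.017 [ 0.5777 -0.2419] size [0.032  0.0384] ang 55.8 bbox (278, 118, 35, 39)
px 479 94 area 10522.5 ctr@.017 [ 0.6048 -0.032 ] size [0.0792 0.218 ] ang 86.0 bbox (447, 0, 65, 188)
```

View pics/w10.png

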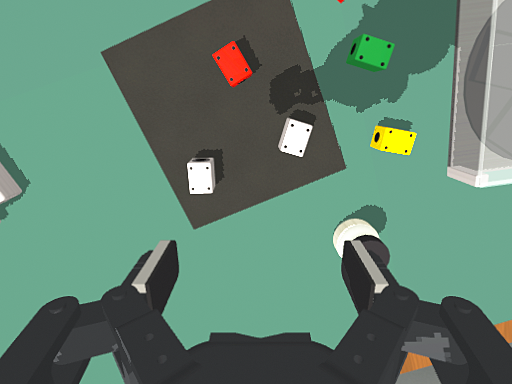

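The two remaining blocks are at (201,176) and (294,137), with the red look-alike at (232,63). The jar, at (360,240), is well away. Going for the first.

```bash
python3 - <<'E'
from h import *
plan([.5868,-.3585,.075],73.2,9)
E
```

```text
t 29.95 p [ 0.5985 -0.2951  0.2179] F [ 0.  -0.1  0.8] w 0.0853 q [-0.47  0.64  0.54  1.52  0.03 -0.16]
[[ 0.309  0.951 -0.028]
 [ 0.95  -0.308  0.046]
 [ 0.035 -0.041 -0.999]]
yaw 71.96 turn -1.24 dist mm [ -11.7  -63.4 -142.9]
[-7.7, 1.6, 15.6, -0.1],[-7.7, 1.6, 15.6, -0.1],[-7.7, 1.6, 15.6, -0.1],[-7.7, 1.5, 15.6, -0.1],[-7.7, 1.5, 15.6, -0.1],[-7.7, 1.5, 15.6, -0.1],[-7.7, 1.5, 15.6, -0.1],[-7.7, 1.5, 15.6, -0.1],[-7.7, 1.4, 15.6, -0.1],
```

Emit:
apply_moves(moves=[[[-8,1.5,15,-0.2],[-8,1.5,15,-0.2],[-8,1.5,15,-0.2],[-8,1.5,15,-0.2],[-8,1.5,15,-0.2],[-8,1.5,15,-0.2],[-8,1.5,15,-0.2],[-7,1.5,15,0],[-5,1,10,0],[0,0,0,0]]])

```text
clock: 30.95
eef_pos: [0.5904, -0.3512, 0.0825]
tool_rot: [0.801, 0.598, 0.005, -0.026]
ft_force: [0.4, -0.2, -0.3]
grip_width: 0.0856
```

```bash
python3 - <<'E'
from h import *
plan([.5868,-.3585,.034],73.2,4)
E
```

```text
t 30.95 p [ 0.5904 -0.3512  0.0825] F [ 0.4 -0.2 -0.3] w 0.0856 q [-0.55  0.75  0.38  1.25  0.03 -0.26]
[[ 0.285  0.958 -0.023]
 [ 0.958 -0.284  0.048]
 [ 0.04  -0.036 -0.999]]
yaw 73.43 turn 0.23 dist mm [ -3.6  -7.3 -48.5]
[-2.5, 0.1, 12.1, 0.1],[-2.5, 0.1, 12.1, 0.1],[-2.5, 0.1, 12.1, 0.1],[-2.5, 0.1, 12.1, 0.1],
```

Emit:
apply_moves(moves=[[[-4,0,10,0],[-4,0,12,0],[-2,0,12,0],[0,0,10,0],[0,0,4,0],[0,0,0,0],[0,0,0,0],[0,0,0,0],[0,0,0,0],[0,0,0,0]]])

```text
clock: 31.95
eef_pos: [0.5878, -0.3593, 0.0322]
tool_rot: [0.801, 0.598, 0.006, -0.024]
ft_force: [-0.3, 0.3, 0.8]
grip_width: 0.0851
```

```bash
python3 - <<'E'
from h import *
plan([.5868,-.3585,.034],73.2,4)
c=blocks('w11.png'); print(proj(c,[.5868,-.3585,.032]))
E
```

```text
t 31.95 p [ 0.5878 -0.3593  0.0322] F [-0.3  0.3  0.8] w 0.0851 q [-0.56  0.79  0.33  1.15  0.03 -0.27]
[[ 0.284  0.959 -0.019]
 [ 0.958 -0.283  0.047]
 [ 0.039 -0.032 -0.999]]
yaw 73.47 turn 0.27 dist mm [-1.   0.8  1.8]
[0.1, -0.3, -0.4, 0.1],[0.1, -0.3, -0.4, 0.1],[0.1, -0.3, -0.4, 0.1],[0.1, -0.3, -0.4, 0.1],
px 426 348 area 835.0 ctr@.017 [ 0.6921 -0.2739] size [0.0344 0.0246] ang 44.6 bbox (401, 333, 50, 32)
px 121 359 area 564.0 ctr@.017 [ 0.6378 -0.4661] size [0.0122 0.0435] ang 86.3 bbox (107, 330, 31, 54)
px 150 264 area 612.5 ctr@.017 [ 0.5807 -0.4228] size [0.0098 0.0394] ang 46.3 bbox (131, 240, 40, 54)
px 305 107 area 62195.0 ctr@.017 [ 0.5415 -0.3105] size [0.1995 0.1801] ang 4.5 bbox (62, 0, 450, 331)
[[263.0303903 257.5171837]]
```

Close and lift.

Emit:
apply_moves(moves=[[[0,0,-1.5,0],[0,0,0,0],[0,0,0,0],[0,0,0,0],[0,0,0,0],[0,0,0,0],[0,0,0,0],[0,0,0,0],[0,0,0,0],[0,0,0,0]]], hand=-1)

```text
clock: 33.0
eef_pos: [0.5885, -0.3597, 0.0351]
tool_rot: [0.801, 0.598, 0.007, -0.023]
ft_force: [0.2, 0.3, 1.1]
grip_width: 0.0246
```

Emit:
apply_moves(moves=[[[0,0,-8,0],[0,0,-12,0],[0,0,-13,0],[0,0,-13,0],[0,0,-13,0],[0,0,-13,0],[0,0,-13,0],[0,0,-13,0],[0,0,-13,0],[0,0,-13,0]]])

```text
clock: 34.0
eef_pos: [0.5908, -0.366, 0.1722]
tool_rot: [0.801, 0.598, 0.007, -0.022]
ft_force: [0.1, -0.7, -0.4]
grip_width: 0.0244
```

```bash
python3 - <<'E'
from h import *
plan(W(-69,0,165),79.24,20)
E
```

```text
t 34.0 p [ 0.5908 -0.366   0.1722] F [ 0.1 -0.7 -0.4] w 0.0244 q [-0.57  0.71  0.55  1.44  0.03 -0.28]
[[ 0.284  0.959 -0.015]
 [ 0.958 -0.283  0.044]
 [ 0.038 -0.026 -0.999]]
yaw 73.47 turn -5.77 dist mm [-58.  439.7  -7.2]
[20.2, -9.0, 1.4, -0.3],[20.3, -8.9, 1.4, -0.3],[20.3, -8.8, 1.4, -0.3],[20.4, -8.7, 1.4, -0.3],[20.4, -8.6, 1.4, -0.3],[20.4, -8.5, 1.4, -0.3],[20.5, -8.4, 1.4, -0.3],[20.5, -8.3, 1.4, -0.3],[20.6, -8.2, 1.4, -0.3],[20.6, -8.1, 1.4, -0.3],[20.7, -8.0, 1.4, -0.3],[20.7, -7.9, 1.4, -0.3],[20.7, -7.8, 1.4, -0.3],[20.8, -7.7, 1.4, -0.3],[20.8, -7.6, 1.4, -0.3],[20.8, -7.5, 1.4, -0.3],[20.9, -7.3, 1.4, -0.3],[20.9, -7.2, 1.4, -0.3],[21.0, -7.1, 1.4, -0.3],[21.0, -7.0, 1.4, -0.3],
```

Emit:
apply_moves(moves=[[[20,-9,0.5,-0.3],[20,-9,0.5,-0.3],[20,-9,0.5,-0.3],[20,-9,0.5,-0.3],[20,-8.5,0.5,-0.3],[20,-8.5,0.5,-0.3],[20.5,-8.5,0.5,-0.3],[20.5,-8.5,0.5,-0.3],[20.5,-8,0.5,-0.3],[20.5,-8,0.5,-0.3]]])

```text
clock: 35.0
eef_pos: [0.564, -0.1472, 0.1951]
tool_rot: [0.787, 0.617, 0.014, -0.009]
ft_force: [0.4, 0.3, -0.8]
grip_width: 0.0244
```

Emit:
apply_moves(moves=[[[20.5,-8,0.5,-0.3],[20.5,-8,0.5,-0.3],[20.5,-8,0.5,-0.3],[20.5,-7.5,0.5,-0.3],[20.5,-7.5,0.5,-0.3],[20.5,-7.5,0.5,-0.3],[21,-7.5,0.5,-0.3],[21,-7,0.5,-0.3],[21,-7,0.5,-0.3],[0,0,0,0]]])

```text
clock: 36.0
eef_pos: [0.5393, 0.0591, 0.2134]
tool_rot: [0.77, 0.638, 0.022, -0.002]
ft_force: [0.4, -0.6, -0.8]
grip_width: 0.0245
```

```bash
python3 - <<'E'
from h import *
plan(W(-69,0,80),79.24,9)
E
```

```text
t 36.0 p [0.5393 0.0591 0.2134] F [ 0.4 -0.6 -0.8] w 0.0245 q [0.09 0.32 0.01 1.24 0.03 0.28]
[[ 0.186  0.982  0.031]
 [ 0.982 -0.187  0.031]
 [ 0.036  0.025 -0.999]]
yaw 79.28 turn 0.04 dist mm [  -6.5   14.6 -133.4]
[0.9, -1.4, 14.8, 0.0],[0.9, -1.4, 14.8, 0.0],[0.9, -1.4, 14.8, 0.0],[0.9, -1.4, 14.8, 0.0],[0.9, -1.4, 14.8, 0.0],[0.9, -1.4, 14.8, 0.0],[0.9, -1.4, 14.8, 0.0],[0.9, -1.4, 14.8, 0.0],[0.9, -1.4, 14.8, 0.0],
```

Emit:
apply_moves(moves=[[[1,-1.5,14,0],[1,-1.5,15,0],[1,-1.5,15,0],[1,-1.5,15,0],[1,-1.5,15,0],[1,-1.5,15,0],[1,-1.5,15,0],[1,-1.5,13,0],[1,-1,8,0],[0,0,0,0]]])

```text
clock: 37.0
eef_pos: [0.5394, 0.0699, 0.0973]
tool_rot: [0.771, 0.636, 0.029, 0.005]
ft_force: [-0.4, 0.1, -0.4]
grip_width: 0.0242
```

```bash
python3 - <<'E'
from h import *
plan(W(-70,-1,49),79.24,5); grab('wrist','w12.png')
E
```

```text
t 37.0 p [0.5394 0.0699 0.0973] F [-0.4  0.1 -0.4] w 0.0242 q [ 0.12  0.4  -0.19  0.93  0.02  0.31]
[[ 0.189  0.981  0.051]
 [ 0.981 -0.191  0.029]
 [ 0.038  0.045 -0.998]]
yaw 79.09 turn -0.15 dist mm [ -7.8   3.  -48.3]
[-0.1, -2.1, 9.6, -0.0],[-0.1, -2.1, 9.6, -0.0],[-0.1, -2.1, 9.6, -0.0],[-0.1, -2.1, 9.6, -0.0],[-0.1, -2.1, 9.6, -0.0],
```

View pics/w12.png

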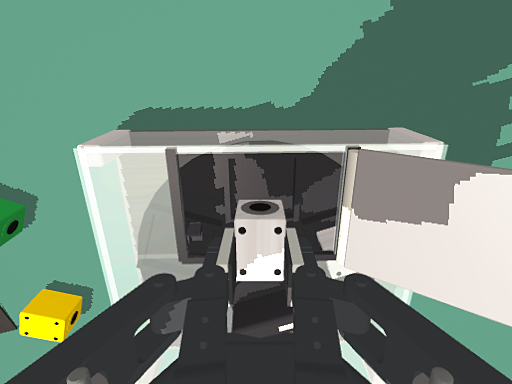

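An empty pocket is centred under the hatch (lines at x≈230 and 298). The first block has moved right, to (330,240). Lowering the second.

Emit:
apply_moves(moves=[[[0,-3,9,0],[0,-3,9,0],[0,-2.5,9,0],[0,-2,9,0],[0,-1,7,0],[0,0,4,0],[0,0,0,0],[0,0,0,0],[0,0,0,0],[0,0,0,0]]])

```text
clock: 38.05
eef_pos: [0.5324, 0.0735, 0.0488]
tool_rot: [0.771, 0.636, 0.031, 0.007]
ft_force: [0.6, -0.4, -1.1]
grip_width: 0.0244
```

```bash
python3 - <<'E'
from h import *
plan(W(-70,-1,49),79.24,5)
E
```

```text
t 38.05 p [0.5324 0.0735 0.0488] F [ 0.6 -0.4 -1.1] w 0.0244 q [ 0.13  0.45 -0.27  0.8   0.02  0.32]
[[ 0.189  0.98   0.057]
 [ 0.981 -0.191  0.029]
 [ 0.039  0.05  -0.998]]
yaw 79.08 turn -0.16 dist mm [-0.8 -0.6  0.2]
[-0.2, -0.1, -0.0, -0.0],[-0.2, -0.1, -0.0, -0.0],[-0.2, -0.1, -0.0, -0.0],[-0.2, -0.1, -0.0, -0.0],[-0.2, -0.1, -0.0, -0.0],
```

Emit:
apply_moves(moves=[[[0,0,1,0],[0,0,0,0],[0,0,0,0],[0,0,0,0],[0,0,0,0],[0,0,0,0],[0,0,-6,0],[0,0,-10,0],[0,0,-13,0],[0,0,-13,0]]], hand=-0.1)

```text
clock: 39.05
eef_pos: [0.5296, 0.0722, 0.0921]
tool_rot: [0.771, 0.636, 0.031, 0.007]
ft_force: [0.1, -0.6, 0.5]
grip_width: 0.0386
```

Emit:
apply_moves(moves=[[[0,0,-12,4],[0,0,-15,6],[0,0,-15,6],[0,0,-8,7],[0,0,0,7],[0,0,0,7],[0,0,0,7],[0,0,0,7],[0,0,0,7],[0,0,0,7]]])

```text
clock: 40.05
eef_pos: [0.5298, 0.0708, 0.1578]
tool_rot: [0.994, 0.099, 0.037, -0.012]
ft_force: [1.1, -0.2, 0.6]
grip_width: 0.0387
```

```bash
python3 - <<'E'
from h import *
plan(W(0,0,135),7.24,9); c=grab('wrist','w13.png')
E
```

```text
t 40.05 p [0.5298 0.0708 0.1578] F [ 1.1 -0.2  0.6] w 0.0387 q [ 0.12  0.31 -0.15  1.04  0.02  1.49]
[[ 0.978  0.198  0.072]
 [ 0.196 -0.98   0.031]
 [ 0.076 -0.016 -0.997]]
yaw 11.33 turn 4.09 dist mm [ 70.8 -10.  -22.8]
[7.3, 2.7, 3.1, 0.5],[7.3, 2.6, 3.1, 0.5],[7.3, 2.6, 3.1, 0.5],[7.3, 2.5, 3.1, 0.5],[7.4, 2.5, 3.1, 0.5],[7.4, 2.4, 3.1, 0.5],[7.4, 2.3, 3.1, 0.5],[7.4, 2.3, 3.1, 0.5],[7.4, 2.2, 3.1, 0.5],
```

Emit:
apply_moves(moves=[[[8,2.5,2,0.5],[8,2.5,2,0.5],[8,2.5,2,0.5],[8,2.5,2,0.5],[8,2.5,2,0.5],[8,2.5,2,0.5],[8,2.5,2,0.5],[6,2,2,0.5],[3,0,1,0],[0,0,0,0]]])

```text
clock: 41.1
eef_pos: [0.6056, 0.0618, 0.1452]
tool_rot: [0.997, 0.063, 0.038, -0.013]
ft_force: [-0.2, 0.5, 0.1]
grip_width: 0.0383
```

```bash
python3 - <<'E'
from h import *
plan(W(0,0,77),7.24,7)
E
```

```text
t 41.1 p [0.6056 0.0618 0.1452] F [-0.2  0.5  0.1] w 0.0383 q [0.09 0.46 0.04 1.08 0.02 1.54]
[[ 0.989  0.127  0.073]
 [ 0.125 -0.992  0.031]
 [ 0.077 -0.022 -0.997]]
yaw 7.2 turn -0.04 dist mm [ -5.   -1.  -68.2]
[-1.5, 0.3, 9.7, -0.0],[-1.5, 0.3, 9.7, -0.0],[-1.5, 0.3, 9.7, -0.0],[-1.5, 0.3, 9.7, -0.0],[-1.5, 0.3, 9.7, -0.0],[-1.5, 0.3, 9.7, -0.0],[-1.5, 0.3, 9.7, -0.0],
```

Emit:
apply_moves(moves=[[[-2.5,0.5,8,0],[-2,0.5,10,0],[-1,0,10,0],[-1,0,10,0],[-1,0,10,0],[-1,0,10,0],[-1,0,5,0],[0,0,2,0],[0,0,0,0],[0,0,0,0]]])

```text
clock: 42.1
eef_pos: [0.5996, 0.0618, 0.0787]
tool_rot: [0.997, 0.063, 0.039, -0.013]
ft_force: [0.2, -0.7, -0.3]
grip_width: 0.0383
```

```bash
python3 - <<'E'
from h import *
plan(W(0,0,78),7.24,3)
E
```

```text
t 42.1 p [0.5996 0.0618 0.0787] F [ 0.2 -0.7 -0.3] w 0.0383 q [ 0.09  0.51 -0.07  0.92  0.02  1.54]
[[ 0.989  0.128  0.076]
 [ 0.126 -0.992  0.031]
 [ 0.079 -0.021 -0.997]]
yaw 7.23 turn -0.01 dist mm [ 1.  -1.  -0.7]
[0.3, 0.4, 0.3, -0.0],[0.3, 0.4, 0.3, -0.0],[0.3, 0.4, 0.3, -0.0],
```

Emit:
apply_moves(moves=[[[0.5,0.5,0.5,0],[0,0,0,0],[0,0,0,0],[0,0,0,0],[0,0,0,0],[0,0,0,0],[0,0,0,0],[0,0,0,0],[0,0,0,0],[0,0,0,0]]], hand=-1)

```text
clock: 43.1
eef_pos: [0.6009, 0.0616, 0.0793]
tool_rot: [0.997, 0.063, 0.039, -0.013]
ft_force: [2.1, 0.3, 4.1]
grip_width: 0.0137
```

Emit:
apply_moves(moves=[[[0,0,0,6],[0,0,0,7],[0,0,0,7],[0,0,0,7],[0,0,0,7],[0,0,0,7],[0,0,0,7],[0,0,0,7],[0,0,0,7],[0,0,0,7]]])

```text
clock: 44.1
eef_pos: [0.6004, 0.0622, 0.0791]
tool_rot: [0.846, -0.531, 0.024, -0.034]
ft_force: [0.7, 0.4, 3.4]
grip_width: 0.0128
```

```bash
python3 - <<'E'
from h import *
plan(W(0,0,77),-64.76,3)
E
```

```text
t 44.1 p [0.6004 0.0622 0.0791] F [0.7 0.4 3.4] w 0.0128 q [ 0.09  0.51 -0.07  0.92  0.02  2.78]
[[ 0.434 -0.897  0.076]
 [-0.901 -0.433  0.032]
 [ 0.004 -0.083 -0.997]]
yaw -64.25 turn 0.51 dist mm [ 0.2 -1.4 -2.1]
[0.5, 0.2, 0.7, 0.2],[0.5, 0.2, 0.7, 0.2],[0.5, 0.2, 0.7, 0.2],
```

Emit:
apply_moves(moves=[[[0,0,0,0.5],[0,0,0,0],[0,0,0,0],[0,0,0,0],[0,0,0,0],[0,0,-10,0],[0,0,-20,0],[0,0,-25,0],[0,0,-25,0],[0,0,-25,0]]], hand=0.3)

```text
clock: 45.1
eef_pos: [0.5879, 0.0583, 0.1821]
tool_rot: [0.846, -0.532, 0.019, -0.03]
ft_force: [0.3, 0.0, 0.6]
grip_width: 0.0553
```

```bash
python3 - <<'E'
from h import *
t=grab('top','t3.png'); hsv=cv2.cvtColor(t['color'],cv2.COLOR_RGB2HSV)
m=((hsv[...,2]>130)&(hsv[...,1]<60)).astype(np.uint8); m[:180]=0;m[260:]=0;m[:,:325]=0;m[:,395:]=0
n,l,s,cen=cv2.connectedComponentsWithStats(m)
for i in range(1,n):
    if s[i,4]>20: print(s[i,4],np.round(onz(t,*cen[i],.03),3))
plan([.59,-.26,.18],56,20)
E
```

```text
88 [ 0.578 -0.239  0.03 ]
t 45.15 p [0.5903 0.0584 0.1875] F [0.9 0.2 3.4] w 0.0554 q [0.09 0.4  0.07 1.16 0.02 2.78]
[[ 0.433 -0.898  0.071]
 [-0.901 -0.432  0.031]
 [ 0.003 -0.078 -0.997]]
yaw -64.32 turn -120.32 dist mm [-3.000e-01 -3.184e+02 -7.500e+00]
[14.3, 6.9, -0.1, -6.0],[13.5, 8.4, -0.1, -6.0],[12.6, 9.8, -0.1, -6.0],[11.5, 11.0, -0.1, -6.0],[10.3, 12.2, -0.1, -6.0],[8.9, 13.2, -0.1, -6.0],[7.5, 14.0, -0.1, -6.0],[6.0, 14.8, -0.1, -6.0],[4.4, 15.3, -0.1, -6.0],[2.8, 15.7, -0.1, -6.0],[1.1, 15.9, -0.1, -6.0],[-0.5, 15.9, -0.1, -6.0],[-2.2, 15.8, -0.1, -6.0],[-3.8, 15.5, -0.1, -6.0],[-5.4, 15.0, -0.1, -6.0],[-7.0, 14.3, -0.1, -6.0],[-8.4, 13.5, -0.1, -6.0],[-9.8, 12.5, -0.1, -6.0],[-11.1, 11.4, -0.1, -6.0],[-12.2, 10.2, -0.1, -6.0],
```

Emit:
apply_moves(moves=[[[14,7,0,-6],[13.5,8.5,0,-6],[12.5,10,0,-6],[11.5,11,0,-6],[10,12,0,-6],[9,13,0,-6],[7.5,14,0,-6],[6,15,0,-6],[4.5,15,0,-6],[3,15.5,0,-6]]], hand=1)

```text
clock: 46.15
eef_pos: [0.5966, -0.1035, 0.1935]
tool_rot: [0.999, -0.012, 0.044, -0.016]
ft_force: [-0.7, -0.1, -0.1]
grip_width: 0.0856
```

Emit:
apply_moves(moves=[[[1,16,0,-6],[-0.5,16,0,-6],[-2,16,0,-6],[-4,15.5,0,-6],[-5.5,15,0,-6],[-7,14,0,-6],[-8.5,13.5,0,-6],[-10,12.5,0,-6],[-11,11.5,0,-6],[0,0,0,-4]]])

```text
clock: 47.15
eef_pos: [0.6063, -0.2556, 0.1954]
tool_rot: [0.869, 0.493, 0.049, 0.011]
ft_force: [1.0, -0.4, -0.0]
grip_width: 0.0854
```

```bash
python3 - <<'E'
from h import *
blocks('w14.png'); plan([.5782,-.2405,.075],56,9)
E
```

```text
px 423 356 area 2075.5 ctr@.017 [ 1.0387 -0.1884] size [0.0838 0.1575] ang 62.9 bbox (395, 321, 53, 63)
px 484 308 area 1827.0 ctr@.017 [ 1.0203 -0.084 ] size [0.0809 0.1734] ang 79.6 bbox (456, 269, 56, 79)
px 370 264 area 541.5 ctr@.017 [ 0.8196 -0.197 ] size [0.0218 0.1031] ang 86.7 bbox (350, 240, 39, 53)
px 150 264 area 580.0 ctr@.017 [ 0.6608 -0.4343] size [0.0244 0.0895] ang 34.6 bbox (131, 240, 39, 53)
px 336 211 area 980.5 ctr@.017 [ 0.7208 -0.2034] size [0.0503 0.0569] ang 4.3 bbox (315, 193, 50, 45)
px 245 126 area 1000.0 ctr@.017 [ 0.5777 -0.2425] size [0.0281 0.0419] ang 55.9 bbox (232, 106, 28, 42)
px 460 68 area 11906.0 ctr@.017 [ 0.639  -0.0194] size [0.0967 0.1482] ang 78.7 bbox (409, 0, 103, 137)
t 47.2 p [ 0.6063 -0.2548  0.1955] F [ 0.8  0.4 -0. ] w 0.0852 q [-0.43  0.52  0.28  1.25  0.07  0.11]
[[ 0.507  0.856  0.095]
 [ 0.859 -0.512  0.029]
 [ 0.074  0.067 -0.995]]
yaw 59.43 turn 3.43 dist mm [ -28.1   14.3 -120.5]
[-1.2, -4.4, 13.1, 0.4],[-1.2, -4.4, 13.1, 0.4],[-1.3, -4.4, 13.1, 0.4],[-1.3, -4.4, 13.1, 0.4],[-1.3, -4.4, 13.1, 0.4],[-1.3, -4.3, 13.1, 0.4],[-1.4, -4.3, 13.1, 0.4],[-1.4, -4.3, 13.1, 0.4],[-1.4, -4.3, 13.1, 0.4],
```

Emit:
apply_moves(moves=[[[-1.5,-4.5,13,0.5],[-1.5,-4.5,13,0.5],[-1.5,-4.5,13,0.5],[-1.5,-4.5,13,0.5],[-1.5,-4.5,13,0.5],[-1.5,-4.5,13,0.5],[-1.5,-4.5,13,0.5],[-1.5,-4,13,0],[-1.5,-3,8,0],[0,0,0,0]]])

```text
clock: 48.2
eef_pos: [0.5785, -0.2405, 0.0819]
tool_rot: [0.885, 0.462, 0.052, 0.012]
ft_force: [0.2, 0.6, -0.0]
grip_width: 0.0855
```

```bash
python3 - <<'E'
from h import *
plan([.5772,-.2418,.034],56,4)
E
```

```text
t 48.2 p [ 0.5785 -0.2405  0.0819] F [ 0.2  0.6 -0. ] w 0.0855 q [-0.42  0.54  0.    0.95  0.07  0.19]
[[ 0.567  0.817  0.103]
 [ 0.82  -0.572  0.026]
 [ 0.08   0.069 -0.994]]
yaw 55.31 turn -0.69 dist mm [ -1.3  -1.3 -47.9]
[-1.4, -0.9, 11.9, -0.2],[-1.4, -0.9, 11.9, -0.2],[-1.4, -0.9, 11.9, -0.2],[-1.4, -0.9, 11.9, -0.2],
```

Emit:
apply_moves(moves=[[[-1.5,-1,10,-0.5],[-1.5,-1,12,-0.2],[-1.5,-1,12,0],[-1,-1,10,0],[0,0,3.5,0],[0,0,0,0],[0,0,0,0],[0,0,0,0],[0,0,0,0],[0,0,0,0]]])

```text
clock: 49.2
eef_pos: [0.5793, -0.2425, 0.0322]
tool_rot: [0.882, 0.468, 0.053, 0.014]
ft_force: [-0.5, 0.2, 0.7]
grip_width: 0.0854
```

```bash
python3 - <<'E'
from h import *
plan([.5772,-.2418,.034],56,4); grab('wrist','w15.png')
E
```

```text
t 49.2 p [ 0.5793 -0.2425  0.0322] F [-0.5  0.2  0.7] w 0.0854 q [-0.43  0.6  -0.05  0.83  0.07  0.17]
[[ 0.557  0.824  0.107]
 [ 0.827 -0.562  0.025]
 [ 0.08   0.075 -0.994]]
yaw 56.05 turn 0.05 dist mm [-2.1  0.7  1.8]
[-0.1, -0.5, -0.5, 0.0],[-0.1, -0.5, -0.5, 0.0],[-0.1, -0.5, -0.5, 0.0],[-0.1, -0.5, -0.5, 0.0],
```

View pics/w15.png

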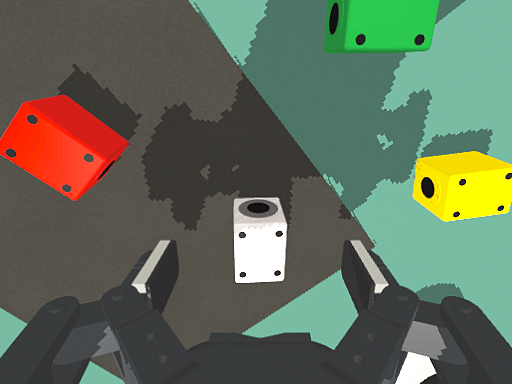

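The third block, at (260,250), is square between the pads. Close and lift.

Emit:
apply_moves(moves=[[[0,-2,-2,0],[0,0,0,0],[0,0,0,0],[0,0,0,0],[0,0,0,0],[0,0,0,0],[0,0,0,0],[0,0,0,0],[0,0,0,0],[0,0,0,0]]], hand=-1)

```text
clock: 50.25
eef_pos: [0.5781, -0.2417, 0.0357]
tool_rot: [0.882, 0.468, 0.054, 0.015]
ft_force: [-0.2, 0.1, 1.2]
grip_width: 0.0246
```

Emit:
apply_moves(moves=[[[0,0,-8,0],[1,1,-12,0],[1,1,-13,0],[1,1,-13,0],[1,1,-13,0],[1,1,-13,0],[1,1,-13,0],[1,1,-13,0],[1,1,-13,0],[0,0,-13,0]]])

```text
clock: 51.25
eef_pos: [0.5735, -0.2417, 0.1693]
tool_rot: [0.882, 0.468, 0.053, 0.014]
ft_force: [0.2, 0.5, -1.6]
grip_width: 0.0245
```

```bash
python3 - <<'E'
from h import *
plan(W(-70,0,165),79.24,18)
E
```

```text
t 51.25 p [ 0.5735 -0.2417  0.1693] F [ 0.2  0.5 -1.6] w 0.0245 q [-0.43  0.46  0.11  1.13  0.07  0.17]
[[ 0.557  0.824  0.106]
 [ 0.827 -0.562  0.025]
 [ 0.08   0.074 -0.994]]
yaw 56.05 turn -23.19 dist mm [-41.7 315.5  -4.3]
[13.2, -11.8, 0.4, -1.3],[13.4, -11.5, 0.4, -1.3],[13.7, -11.2, 0.4, -1.3],[14.0, -10.9, 0.4, -1.3],[14.2, -10.5, 0.4, -1.3],[14.4, -10.2, 0.4, -1.3],[14.7, -9.9, 0.4, -1.3],[14.9, -9.6, 0.4, -1.3],[15.1, -9.2, 0.4, -1.3],[15.3, -8.9, 0.4, -1.3],[15.5, -8.5, 0.4, -1.3],[15.7, -8.2, 0.4, -1.3],[15.8, -7.8, 0.4, -1.3],[16.0, -7.5, 0.4, -1.3],[16.2, -7.1, 0.4, -1.3],[16.3, -6.7, 0.4, -1.3],[16.5, -6.4, 0.4, -1.3],[16.6, -6.0, 0.4, -1.3],
```

Emit:
apply_moves(moves=[[[13,-12,0,-1.3],[13.5,-11.5,0,-1.3],[13.5,-11,0,-1.3],[14,-11,0,-1.3],[14,-10.5,0,-1.3],[14.5,-10,0,-1.3],[14.5,-10,0,-1.3],[15,-9.5,0,-1.3],[15,-9,0,-1.3],[15.5,-9,0,-1.3]]])

```text
clock: 52.25
eef_pos: [0.54, -0.0481, 0.169]
tool_rot: [0.816, 0.575, 0.049, 0.017]
ft_force: [0.3, -0.2, -0.5]
grip_width: 0.0247
```

Emit:
apply_moves(moves=[[[15.5,-8.5,0,-1.3],[15.5,-8,0,-1.3],[16,-8,0,-1.3],[16,-7.5,0,-1.3],[16,-7,0,-1.3],[16,-7,0,-1.3],[16.5,-6.5,0,-1.3],[10,-4,0,-1.3],[0,0,0,0],[0,0,0,0]]])

```text
clock: 53.25
eef_pos: [0.4995, 0.1039, 0.1637]
tool_rot: [0.75, 0.66, 0.041, 0.015]
ft_force: [0.3, 0.2, -1.1]
grip_width: 0.0246
```

```bash
python3 - <<'E'
from h import *
plan(W(-72,-1,85),79.24,9)
E
```

```text
t 53.25 p [0.4995 0.1039 0.1637] F [ 0.3  0.2 -1.1] w 0.0246 q [ 0.2   0.25 -0.21  1.02  0.02  0.32]
[[ 0.124  0.989  0.082]
 [ 0.991 -0.127  0.032]
 [ 0.042  0.077 -0.996]]
yaw 82.86 turn 3.62 dist mm [ 30.2 -30.6 -78.7]
[-3.3, 3.1, 8.9, 0.4],[-3.3, 3.1, 8.9, 0.4],[-3.3, 3.1, 8.9, 0.4],[-3.3, 3.1, 8.9, 0.4],[-3.2, 3.2, 8.9, 0.4],[-3.2, 3.2, 8.9, 0.4],[-3.2, 3.2, 8.9, 0.4],[-3.2, 3.2, 8.9, 0.4],[-3.1, 3.3, 8.9, 0.4],
```

Emit:
apply_moves(moves=[[[-5,4,4,0.7],[-5,4,6,0.7],[-5,4,8,0.7],[-5,4,8,0.5],[-5,4,8,0.5],[-3.5,4,8,0.5],[0,3,8,0],[0,1,8,0],[0,0,6,0],[0,0,0,0]]])

```text
clock: 54.25
eef_pos: [0.5302, 0.0665, 0.0932]
tool_rot: [0.774, 0.632, 0.04, 0.013]
ft_force: [-0.4, -0.7, -0.6]
grip_width: 0.0242
```

```bash
python3 - <<'E'
from h import *
plan(W(-71,-1,50),79.24,5); grab('wrist','w16.png')
E
```

```text
t 54.25 p [0.5302 0.0665 0.0932] F [-0.4 -0.7 -0.6] w 0.0242 q [ 0.11  0.37 -0.25  0.87  0.02  0.32]
[[ 0.198  0.977  0.079]
 [ 0.979 -0.201  0.03 ]
 [ 0.045  0.071 -0.996]]
yaw 78.57 turn -0.67 dist mm [  0.4   6.6 -43.2]
[0.9, -0.8, 8.7, -0.1],[0.9, -0.8, 8.7, -0.1],[0.9, -0.8, 8.7, -0.1],[0.9, -0.8, 8.7, -0.1],[0.9, -0.8, 8.7, -0.1],
```

View pics/w16.png

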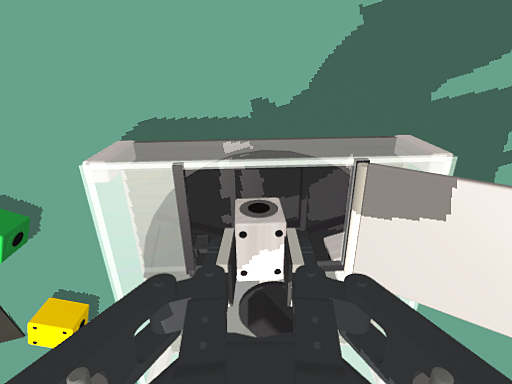

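The empty pocket is at x≈233–303. The block needs about 6 mm to the right, which matches the numbers. Lowering.

Emit:
apply_moves(moves=[[[3,-1,6,0],[2.5,-1,8,0],[1,-1,8,0],[0,-0.5,8,0],[0,-0.5,8,0],[0,0,4,0],[0,0,0,0],[0,0,0,0],[0,0,0,0],[0,0,0,0]]])

```text
clock: 55.3
eef_pos: [0.5317, 0.0767, 0.0491]
tool_rot: [0.773, 0.633, 0.041, 0.014]
ft_force: [0.2, -0.5, -0.1]
grip_width: 0.0247
```

```bash
python3 - <<'E'
from h import *
plan(W(-71,-1,50),79.24,5)
E
```

```text
t 55.3 p [0.5317 0.0767 0.0491] F [ 0.2 -0.5 -0.1] w 0.0247 q [ 0.13  0.43 -0.29  0.76  0.02  0.33]
[[ 0.196  0.977  0.081]
 [ 0.979 -0.199  0.03 ]
 [ 0.046  0.074 -0.996]]
yaw 78.67 turn -0.57 dist mm [-1.  -3.6  0.9]
[-0.7, -0.0, -0.2, -0.1],[-0.7, -0.0, -0.2, -0.1],[-0.7, -0.0, -0.2, -0.1],[-0.7, -0.0, -0.2, -0.1],[-0.7, -0.0, -0.2, -0.1],
```

Emit:
apply_moves(moves=[[[-3,0,0,0],[0,0,0,0],[0,0,0,0],[0,0,0,0],[0,0,0,0],[0,0,0,0],[0,0,0,0],[0,0,0,0],[0,0,0,0],[0,0,0,0]]])

```text
clock: 56.3
eef_pos: [0.5317, 0.0735, 0.05]
tool_rot: [0.773, 0.633, 0.042, 0.015]
ft_force: [-0.0, -0.4, -0.4]
grip_width: 0.0243
```

Emit:
apply_moves(moves=[[[0,0,0.5,0],[0,0,0,0],[0,0,0,0],[0,0,0,0],[0,0,0,0],[0,0,0,0],[0,0,-6,0],[0,1,-10,0],[0,1,-13,0],[0,1,-13,0]]], hand=-0.1)

```text
clock: 57.3
eef_pos: [0.5303, 0.0715, 0.0933]
tool_rot: [0.773, 0.633, 0.041, 0.014]
ft_force: [-0.1, -0.5, -0.6]
grip_width: 0.0387
```

Emit:
apply_moves(moves=[[[0,0,-12,-3.5],[0,0,-15,-3.5],[0,0,-15,-3.5],[0,0,-8,-3.5],[0,0,0,-4],[0,0,0,-4],[0,0,0,-4],[0,0,0,-4],[0,0,0,-4],[0,0,0,-2]]])

```text
clock: 58.3
eef_pos: [0.53, 0.0699, 0.1593]
tool_rot: [0.529, 0.847, 0.04, 0.033]
ft_force: [-0.1, -1.1, 1.0]
grip_width: 0.0383
```

```bash
python3 - <<'E'
from h import *
plan(W(0,0,135),115.24,8); c=grab('wrist','w17.png')
print('hatch px',proj(c,W(-70,0,44)), 'axis',proj(c,W(0,0,86)))
E
```

```text
t 58.3 p [0.53   0.0699 0.1593] F [-0.1 -1.1  1. ] w 0.0383 q [ 0.12  0.29 -0.17  1.01  0.02 -0.33]
[[-0.439  0.893  0.098]
 [ 0.899  0.438  0.032]
 [-0.014  0.102 -0.995]]
yaw 116.02 turn 0.78 dist mm [ 70.6  -9.1 -24.3]
[-4.8, 7.1, 3.9, 0.1],[-4.8, 7.1, 3.9, 0.1],[-4.8, 7.1, 3.9, 0.1],[-4.8, 7.1, 3.9, 0.1],[-4.8, 7.1, 3.9, 0.1],[-4.8, 7.1, 3.9, 0.1],[-4.8, 7.1, 3.9, 0.1],[-4.8, 7.1, 3.9, 0.1],
hatch px [[265.58232624 177.58455993]] axis [[214.54884006 259.48138643]]
```

View pics/w17.png

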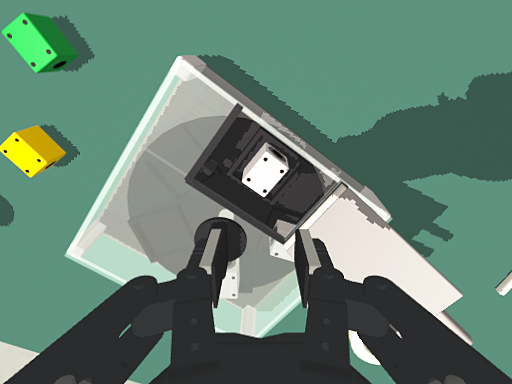

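The third block sits in its pocket at (266,172), within about 5 px of the projected hatch centre. The other two show through the deck at (280,245) and (233,280). Now the last index.

Emit:
apply_moves(moves=[[[-5,7,2,0.1],[-5,7,2,0.1],[-5,7,2,0.1],[-5,7,2,0.1],[-5,7,2,0.1],[-5,7,2,0.1],[-5,7,2,0],[-4,6,2,0],[0,0,0,0],[0,0,0,0]]])

```text
clock: 59.35
eef_pos: [0.6054, 0.0575, 0.1496]
tool_rot: [0.535, 0.843, 0.04, 0.034]
ft_force: [-0.3, 0.2, -0.6]
grip_width: 0.0386
```

```bash
python3 - <<'E'
from h import *
plan(W(0,0,78),115.24,7)
E
```

```text
t 59.35 p [0.6054 0.0575 0.1496] F [-0.3  0.2 -0.6] w 0.0386 q [ 0.08  0.44  0.01  1.05  0.02 -0.36]
[[-0.426  0.899  0.1  ]
 [ 0.905  0.425  0.032]
 [-0.013  0.104 -0.994]]
yaw 115.21 turn -0.03 dist mm [ -4.8   3.3 -71.6]
[0.9, -1.5, 10.1, -0.0],[0.9, -1.5, 10.1, -0.0],[0.9, -1.5, 10.1, -0.0],[0.9, -1.5, 10.1, -0.0],[0.9, -1.5, 10.1, -0.0],[0.9, -1.5, 10.1, -0.0],[0.9, -1.5, 10.1, -0.0],
```

Emit:
apply_moves(moves=[[[2,-2.5,8,0],[1.5,-2,10,0],[1,-1.5,10,0],[1,-1.5,10,0],[0.5,-1,10,0],[0.5,-1,10,0],[0,-1,7,0],[0,0,4,0],[0,0,0,0],[0,0,0,0]]])

```text
clock: 60.35
eef_pos: [0.5978, 0.0618, 0.0776]
tool_rot: [0.535, 0.843, 0.041, 0.034]
ft_force: [0.6, -0.2, 0.0]
grip_width: 0.0386
```

```bash
python3 - <<'E'
from h import *
plan(W(0,0,78.5),115.24,2)
E
```

```text
t 60.35 p [0.5978 0.0618 0.0776] F [ 0.6 -0.2  0. ] w 0.0386 q [ 0.09  0.49 -0.1   0.87  0.02 -0.35]
[[-0.426  0.899  0.101]
 [ 0.904  0.425  0.033]
 [-0.013  0.105 -0.994]]
yaw 115.24 turn -0.0 dist mm [ 2.8 -1.   0.9]
[-1.0, 1.1, -0.3, -0.0],[-1.0, 1.1, -0.3, -0.0],
```

Emit:
apply_moves(moves=[[[-2,2,-1,0],[0,0,0,0],[0,0,0,0],[0,0,0,0],[0,0,0,0],[0,0,0,0],[0,0,0,0],[0,0,0,0],[0,0,0,0],[0,0,0,0]]], hand=-1)

```text
clock: 61.35
eef_pos: [0.6003, 0.0623, 0.0791]
tool_rot: [0.534, 0.844, 0.043, 0.032]
ft_force: [-1.4, -0.2, 2.3]
grip_width: 0.0126
```

Emit:
apply_moves(moves=[[[0,0,0,6],[0,0,0,7],[0,0,0,7],[0,0,0,7],[0,0,0,7],[0,0,0,7],[0,0,0,7],[0,0,0,7],[0,0,0,7],[0,0,0,7]]])

```text
clock: 62.35
eef_pos: [0.6004, 0.0627, 0.0795]
tool_rot: [0.924, 0.378, 0.05, 0.011]
ft_force: [0.2, 5.3, 3.9]
grip_width: 0.0131
```

```bash
python3 - <<'E'
from h import *
plan(W(0,0,77),43.24,3)
E
```

```text
t 62.35 p [0.6004 0.0627 0.0795] F [0.2 5.3 3.9] w 0.0131 q [ 0.1   0.49 -0.09  0.88  0.01  0.89]
[[ 0.708  0.698  0.101]
 [ 0.701 -0.713  0.018]
 [ 0.085  0.058 -0.995]]
yaw 44.68 turn 1.44 dist mm [ 0.2 -1.9 -2.5]
[-0.5, 0.4, 0.8, 0.5],[-0.5, 0.4, 0.8, 0.5],[-0.5, 0.4, 0.8, 0.5],
```

Emit:
apply_moves(moves=[[[0,0,0,1.5],[0,0,0,0],[0,0,0,0],[0,0,0,0],[0,0,0,0],[0,0,-10,0],[0,0,-20,0],[0,0,-30,0],[0,0,-35,0],[0,0,-35,0]]], hand=0.3)

```text
clock: 63.35
eef_pos: [0.5832, 0.0594, 0.2068]
tool_rot: [0.929, 0.366, 0.043, 0.009]
ft_force: [1.4, 0.3, -0.5]
grip_width: 0.0558
```

```bash
python3 - <<'E'
from h import *
plan([.558,.25,.235],-11,10)
E
```

```text
t 63.35 p [0.5832 0.0594 0.2068] F [ 1.4  0.3 -0.5] w 0.0558 q [0.1  0.36 0.06 1.18 0.01 0.92]
[[ 0.728  0.68   0.088]
 [ 0.682 -0.731  0.014]
 [ 0.074  0.049 -0.996]]
yaw 43.14 turn 54.14 dist mm [-25.2 190.6  28.2]
[11.4, -15.5, -2.8, 5.4],[9.9, -16.5, -2.8, 5.4],[8.3, -17.4, -2.8, 5.4],[6.6, -18.1, -2.8, 5.4],[4.8, -18.6, -2.8, 5.4],[3.1, -19.0, -2.8, 5.4],[1.3, -19.2, -2.8, 5.4],[-0.6, -19.2, -2.8, 5.4],[-2.4, -19.1, -2.8, 5.4],[-4.2, -18.8, -2.8, 5.4],
```

Emit:
apply_moves(moves=[[[11,-15,-5,5.5],[10,-16,-5,5.5],[8,-17,-5,5.5],[6.5,-18,-4,5.5],[5,-18.5,-4,5.5],[3,-19,-3,5.5],[1,-19,-2,5.5],[-0.5,-18,-2,5.5],[-2,-12,0,5.5],[0,0,0,4]]], hand=1)

```text
clock: 64.35
eef_pos: [0.567, 0.2261, 0.258]
tool_rot: [0.992, -0.111, 0.055, -0.016]
ft_force: [0.3, -0.6, -0.1]
grip_width: 0.0855
```

```bash
python3 - <<'E'
from h import *
plan([.558,.25,.17],-11,8)
E
```

```text
t 64.35 p [0.567  0.2261 0.258 ] F [ 0.3 -0.6 -0.1] w 0.0855 q [ 0.39  0.37  0.21  1.29 -0.03  2.18]
[[ 0.969 -0.219  0.113]
 [-0.223 -0.975  0.019]
 [ 0.106 -0.044 -0.993]]
yaw -12.96 turn -1.96 dist mm [ -9.   23.9 -88. ]
[-2.9, -2.2, 10.9, -0.2],[-2.9, -2.2, 10.9, -0.2],[-2.9, -2.2, 10.9, -0.2],[-2.9, -2.2, 10.9, -0.2],[-2.9, -2.2, 10.9, -0.2],[-2.9, -2.2, 10.9, -0.2],[-2.9, -2.3, 10.9, -0.2],[-2.9, -2.3, 10.9, -0.2],
```

Emit:
apply_moves(moves=[[[-3,-3,10,-0.5],[-3,-3,10,-0.5],[-3,-3,10,-0.5],[-3,-3,10,-0.5],[-3,-3,10,0],[-3,-3,10,0],[-3,-3,10,0],[-3,-2,10,0],[-1,0,6,0],[0,0,0,0]]])

```text
clock: 65.35
eef_pos: [0.5543, 0.2566, 0.1623]
tool_rot: [0.994, -0.09, 0.054, -0.014]
ft_force: [-0.6, 0.7, -0.4]
grip_width: 0.0854
```

```bash
python3 - <<'E'
from h import *
plan([.558,.25,.1356],-11,3); c=grab('wrist','w18.png')
# expected prong ends/axis in image for theta=2.45
th=2.45
def pr(x,r,z): return W(x,52-r*np.cos(th)+z*np.sin(th),60+r*np.sin(th)+z*np.cos(th))
a=cv2.imread('pics/w18.png')
for x in(-84,-56):
    p=proj(c,np.array([pr(x,110,11),pr(x,140,11)])); print(p.round()); cv2.line(a,*[tuple(int(v) for v in q) for q in p],(0,0,255),1)
cv2.imwrite('pics/w18b.png',a)
E
```

```text
t 65.35 p [0.5543 0.2566 0.1623] F [-0.6  0.7 -0.4] w 0.0854 q [ 0.45  0.43  0.04  1.07 -0.03  2.2 ]
[[ 0.978 -0.178  0.11 ]
 [-0.181 -0.983  0.018]
 [ 0.105 -0.037 -0.994]]
yaw -10.51 turn 0.49 dist mm [  3.7  -6.6 -26.7]
[0.7, 2.3, 8.9, 0.2],[0.7, 2.3, 8.9, 0.2],[0.7, 2.3, 8.9, 0.2],
[[251. 278.]
 [253. 263.]]
[[291. 275.]
 [300. 261.]]
```

```bash
python3 - <<'E'
import cv2
a=cv2.imread('pics/w18.png')
for v in (235,245,255,262,268,275,285,300):
    print(v,[int(x) for x in a[v,180:345:5].mean(1)])
print([int(x) for x in a[200:330:6,250].mean(1)]);print([int(x) for x in a[200:330:6,296].mean(1)])
E
```

```text
235 [117, 117, 118, 121, 73, 73, 72, 72, 73, 72, 73, 72, 72, 72, 73, 72, 73, 72, 74, 73, 74, 74, 74, 72, 73, 72, 72, 72, 72, 71, 69, 66, 65]
245 [117, 117, 117, 116, 70, 73, 73, 73, 147, 142, 142, 107, 108, 110, 134, 134, 107, 107, 108, 107, 109, 107, 112, 137, 139, 60, 103, 93, 73, 71, 91, 102, 106]
255 [117, 117, 117, 118, 97, 72, 73, 72, 145, 142, 140, 107, 108, 108, 149, 153, 138, 106, 107, 110, 67, 87, 104, 224, 233, 163, 69, 75, 74, 74, 74, 74, 75]
262 [120, 118, 116, 117, 117, 71, 72, 71, 143, 139, 136, 104, 104, 143, 192, 194, 121, 120, 104, 115, 131, 86, 166, 193, 197, 168, 173, 181, 188, 214, 218, 225, 222]
268 [121, 117, 117, 116, 117, 98, 72, 69, 234, 250, 251, 210, 198, 154, 193, 195, 132, 140, 136, 139, 143, 92, 193, 194, 159, 226, 146, 147, 146, 147, 146, 146, 160]
275 [119, 117, 117, 117, 118, 121, 73, 72, 251, 233, 228, 168, 173, 155, 194, 192, 142, 143, 143, 140, 143, 99, 97, 109, 176, 218, 179, 144, 142, 144, 145, 144, 147]
285 [117, 117, 117, 117, 118, 120, 72, 95, 95, 100, 110, 120, 127, 129, 131, 135, 137, 139, 141, 146, 155, 163, 156, 195, 215, 226, 229, 230, 230, 218, 140, 143, 138]
300 [117, 116, 117, 117, 117, 118, 72, 164, 194, 195, 194, 194, 194, 195, 195, 194, 195, 194, 194, 195, 194, 194, 123, 138, 194, 194, 193, 193, 141, 142, 142, 142, 141]
[73, 73, 73, 73, 73, 73, 73, 114, 138, 142, 188, 193, 195, 138, 134, 203, 195, 194, 194, 194, 194, 81]
[118, 117, 117, 114, 72, 73, 73, 133, 140, 196, 193, 193, 198, 222, 151, 197, 140, 136, 104, 190, 184, 72]
```

Emit:
apply_moves(moves=[[[2,3,4,0],[2,3,6,0],[0,1,7,0],[0,0,7,0],[0,0,4,0],[0,0,0,0],[0,0,0,0],[0,0,0,0],[0,0,0,0],[0,0,0,0]]])

```text
clock: 66.4
eef_pos: [0.5626, 0.2488, 0.1349]
tool_rot: [0.994, -0.091, 0.056, -0.015]
ft_force: [0.2, -0.4, 0.5]
grip_width: 0.086
```

```bash
python3 - <<'E'
from h import *
o=st(); print(car(o['eef_pos'])); plan(W(-75,178,136),-11,2)
E
```

```text
t 66.4 p [0.5626 0.2488 0.1349] F [ 0.2 -0.4  0.5] w 0.086 q [ 0.43  0.45  0.    1.01 -0.03  2.18]
[[ 0.977 -0.179  0.114]
 [-0.183 -0.983  0.019]
 [ 0.109 -0.04  -0.993]]
[-72.4 177.7]
t 66.4 p [0.5626 0.2488 0.1349] F [ 0.2 -0.4  0.5] w 0.086 q [ 0.43  0.45  0.    1.01 -0.03  2.18]
[[ 0.977 -0.179  0.114]
 [-0.183 -0.983  0.019]
 [ 0.109 -0.04  -0.993]]
yaw -10.6 turn 0.4 dist mm [-2.5  0.8  1.1]
[-1.2, -0.2, -0.7, 0.2],[-1.2, -0.2, -0.7, 0.2],
```

Emit:
apply_moves(moves=[[[-2.5,0,0,0],[0,0,0,0],[0,0,0,0],[0,0,0,0],[0,0,0,0],[0,0,0,0],[0,0,0,0],[0,0,0,0],[0,0,0,0],[0,0,0,0]]], hand=-1)

```text
clock: 67.4
eef_pos: [0.5575, 0.2523, 0.1355]
tool_rot: [0.995, -0.087, 0.054, -0.017]
ft_force: [-0.0, 0.4, 0.5]
grip_width: 0.0199
```

Emit:
apply_moves(moves=[[[0,4,-5,0],[0,5,-7,0],[0.5,5.5,-6.5,0],[0.5,6,-6,0],[0.5,6,-6,0],[0.5,6.5,-6,0],[0.5,7,-5,0],[0.5,7,-5,0],[0.5,7.5,-4.5,0],[0.5,7.5,-4,0]]])

```text
clock: 68.4
eef_pos: [0.5445, 0.1891, 0.1947]
tool_rot: [0.994, -0.088, 0.055, -0.025]
ft_force: [-0.2, 4.3, 1.2]
grip_width: 0.0194
```

```bash
cat >> h.py <<'E'
def arc():
    o=st(); q=car(o['eef_pos']); y=q[1]-52; z=o['eef_pos'][2]*1e3-67.4; print('car',q,'z',round(o['eef_pos'][2]*1e3,1),'r',round(np.hypot(y,z+0),1),'theta~',round(np.arctan2(z,-y)-np.arctan2(11,130),3))
E
python3 - <<'E'
from h import *
arc()
E
```

```text
t 68.4 p [0.5445 0.1891 0.1947] F [-0.2  4.3  1.2] w 0.0194 q [ 0.33  0.33 -0.02  1.1  -0.    2.08]
[[ 0.979 -0.171  0.114]
 [-0.177 -0.983  0.039]
 [ 0.105 -0.059 -0.993]]
car [-79.  115.6] z 194.7 r 142.3 theta~ 1.95
```

Emit:
apply_moves(moves=[[[0,8,-2,0],[0,8,-3.5,0],[0,8,-3,0],[0,8,-2.5,0],[0,8,-2,0],[0,8,-1.5,0],[0,8,-1,0],[0,8,-0.5,0],[0,8,0,0],[0,8,0.5,0]]])

```text
clock: 69.4
eef_pos: [0.5274, 0.1011, 0.2068]
tool_rot: [0.994, -0.089, 0.055, -0.024]
ft_force: [-0.2, 2.4, 1.2]
grip_width: 0.0191
```

```bash
python3 - <<'E'
from h import *
arc()
E
```

```text
t 69.4 p [0.5274 0.1011 0.2068] F [-0.2  2.4  1.2] w 0.0191 q [ 0.18  0.25 -0.1   1.1   0.02  1.93]
[[ 0.978 -0.173  0.114]
 [-0.179 -0.983  0.037]
 [ 0.106 -0.057 -0.993]]
car [-79.4  25.9] z 206.8 r 141.8 theta~ 1.301
```

Emit:
apply_moves(moves=[[[0,7.5,1.5,0],[0,7.5,2,0],[0,7.5,2.5,0],[0,7,3,0],[0,7,3.5,0],[0,7,4,0],[0,6.5,4.5,0],[0,6.5,5,0],[0,6,5.5,0],[0,5.5,6,0]]])

```text
clock: 70.4
eef_pos: [0.513, 0.0248, 0.1633]
tool_rot: [0.994, -0.09, 0.051, -0.018]
ft_force: [-3.8, -1.2, 4.5]
grip_width: 0.0194
```

```bash
python3 - <<'E'
from h import *
arc()
E
```

```text
t 70.4 p [0.513  0.0248 0.1633] F [-3.8 -1.2  4.5] w 0.0194 q [ 0.04  0.25 -0.22  0.99  0.02  1.79]
[[ 0.979 -0.177  0.105]
 [-0.181 -0.983  0.027]
 [ 0.098 -0.046 -0.994]]
car [-79.4 -51.7] z 163.3 r 141.2 theta~ 0.662
```

Emit:
apply_moves(moves=[[[0,4.5,6,0],[0,4.5,6,0],[0,4,6,0],[0,3.5,6.5,0],[0,3,6.5,0],[0,3,7,0],[0,2.5,7,0],[0,2,7,0],[0,1.5,7,0],[0,1,7,0]]])

```text
clock: 71.4
eef_pos: [0.5072, -0.009, 0.0874]
tool_rot: [0.995, -0.091, 0.044, -0.014]
ft_force: [-20.8, -4.7, 52.7]
grip_width: 0.0184
```

```bash
python3 - <<'E'
from h import *
arc(); grab('wrist','w19.png')
E
```

```text
t 71.4 p [ 0.5072 -0.009   0.0874] F [-20.8  -4.7  52.7] w 0.0184 q [-0.03  0.33 -0.33  0.82  0.02  1.72]
[[ 0.979 -0.181  0.09 ]
 [-0.183 -0.983  0.02 ]
 [ 0.085 -0.036 -0.996]]
car [-78.7 -86. ] z 87.4 r 139.4 theta~ 0.059
```

Emit:
apply_moves(moves=[[[0,0,-1,0],[0,0,0,0],[0,0,0,0],[0,0,0,0],[0,0,0,0],[0,0,-8,0],[0,0,-15,0],[0,0,-20,0],[0,0,-20,0],[0,0,0,0]]], hand=0.6)

```text
clock: 72.45
eef_pos: [0.5055, -0.0096, 0.1548]
tool_rot: [0.995, -0.091, 0.048, -0.015]
ft_force: [0.8, -0.2, -0.5]
grip_width: 0.0683
```

```bash
python3 - <<'E'
from h import *
arc(); c=grab('wrist','w20.png'); im=cv2.cvtColor(c['color'],cv2.COLOR_RGB2GRAY)
for th in (0,.05,.1,.2):
    P=lambda x,r,z:W(x,52-r*np.cos(th)+z*np.sin(th),60+r*np.sin(th)+z*np.cos(th))
    print(th,proj(c,np.array([P(-110,110,2.5),P(-30,110,2.5),P(-84,140,17),P(-56,140,17),P(-84,115,17),P(-56,115,17)])).round().tolist())
print('hinge',proj(c,np.array([W(-110,52,63),W(-30,52,63)])).round().tolist())
p=proj(c,W(-70,-62,58))[0].round().astype(int); print(p)
for u in (proj(c,W(-98,-58,62))[0][0],proj(c,W(-70,-58,62))[0][0],proj(c,W(-40,-58,62))[0][0]):
    u=int(round(u)); print(u,[int(x) for x in im[p[1]-40:p[1]+40:2,u]],p[1]-40)
q=proj(c,W(-70,-75,77))[0].round().astype(int); print('row',q[1],[int(x) for x in im[q[1],q[0]-50:q[0]+70:2]],'from',q[0]-50)
E
```

```text
t 72.45 p [ 0.5055 -0.0096  0.1548] F [ 0.8 -0.2 -0.5] w 0.0683 q [-0.03  0.24 -0.25  0.98  0.02  1.72]
[[ 0.979 -0.18   0.099]
 [-0.182 -0.983  0.02 ]
 [ 0.094 -0.038 -0.995]]
car [-80.3 -86.9] z 154.8 r 164.1 theta~ 0.477
0 [[211.0, 163.0], [312.0, 161.0], [246.0, 205.0], [282.0, 204.0], [246.0, 173.0], [283.0, 172.0]]
0.05 [[211.0, 164.0], [314.0, 162.0], [246.0, 207.0], [284.0, 206.0], [246.0, 174.0], [284.0, 173.0]]
0.1 [[210.0, 165.0], [316.0, 163.0], [247.0, 209.0], [285.0, 207.0], [246.0, 174.0], [286.0, 173.0]]
0.2 [[209.0, 166.0], [321.0, 164.0], [248.0, 211.0], [289.0, 209.0], [247.0, 173.0], [289.0, 172.0]]
hinge [[204.0, 1.0], [321.0, 6.0]]
[262 166]
227 [127, 127, 128, 127, 127, 126, 126, 126, 126, 126, 119, 234, 220, 220, 219, 219, 220, 206, 170, 172, 172, 171, 171, 171, 171, 174, 173, 174, 174, 173, 173, 182, 215, 213, 213, 212, 212, 212, 211, 223] 126
262 [126, 127, 126, 126, 126, 126, 127, 126, 126, 124, 125, 124, 125, 124, 124, 125, 125, 106, 147, 144, 144, 143, 144, 142, 155, 181, 180, 180, 179, 179, 179, 179, 179, 179, 178, 177, 224, 204, 200, 200] 126
300 [227, 227, 227, 228, 228, 227, 228, 228, 229, 229, 229, 229, 229, 229, 230, 229, 232, 153, 144, 144, 145, 144, 145, 147, 146, 146, 146, 146, 145, 143, 145, 145, 145, 153, 181, 186, 223, 203, 205, 204] 126
row 188 [230, 232, 191, 182, 178, 178, 180, 176, 174, 175, 175, 179, 121, 185, 216, 220, 226, 233, 209, 173, 179, 179, 177, 176, 179, 178, 178, 176, 179, 183, 90, 152, 226, 224, 227, 231, 232, 120, 148, 144, 146, 146, 146, 145, 160, 146, 146, 146, 145, 142, 139, 139, 142, 138, 137, 142, 145, 144, 145, 144] from 214
```

The free edge sits at row ≈161, where a shut cover should appear (163). The prong spacing of 36 px ≈ 28 mm means the tab is out. I'll press the cover gently with closed fingers to be sure it has snapped in.

Emit:
apply_moves(moves=[[[2,-7,4,0],[2,-7,5,0],[2,-7,5,0],[2,-7,5,0],[2,-7,5,0],[0,-7,5,0],[0,-4,5,0],[0,0,5,0],[0,0,5,0],[0,0,0,0]]], hand=-1)

```text
clock: 73.5
eef_pos: [0.5257, 0.0399, 0.1032]
tool_rot: [0.995, -0.09, 0.043, -0.014]
ft_force: [-0.6, -0.0, 0.2]
grip_width: 0.0002
```

```bash
python3 - <<'E'
from h import *
arc()
E
```

```text
t 73.5 p [0.5257 0.0399 0.1032] F [-0.6 -0.   0.2] w 0.0002 q [ 0.07  0.34 -0.26  0.88  0.01  1.82]
[[ 0.98  -0.178  0.088]
 [-0.18  -0.983  0.021]
 [ 0.082 -0.036 -0.996]]
car [-69.6 -34.5] z 103.2 r 93.6 theta~ 0.308
```

Emit:
apply_moves(moves=[[[0,2,5,0],[0,2,5,0],[0,1,4,0],[0,0,3,0],[0,0,2,0],[0,0,2,0],[0,0,2,0],[0,0,2,0],[0,0,2,0],[0,0,2,0]]])

```text
clock: 74.5
eef_pos: [0.5279, 0.035, 0.0815]
tool_rot: [0.995, -0.091, 0.046, -0.016]
ft_force: [-6.2, -0.1, 13.7]
grip_width: -0.0001
```

Emit:
apply_moves(moves=[[[0,0,2.5,0],[0,0,3,0],[0,0,3,0],[0,0,3,0],[0,0,0,0],[0,0,0,0],[0,0,0,0],[0,0,0,0],[0,0,0,0],[0,0,0,0]]])

```text
clock: 75.5
eef_pos: [0.5304, 0.0362, 0.0786]
tool_rot: [0.994, -0.091, 0.05, -0.019]
ft_force: [-1.2, 0.5, 3.6]
grip_width: -0.0001
```

Emit:
apply_moves(moves=[[[0,0,3,0],[0,0,3,0],[0,0,3,0],[0,0,3,0],[0,0,3,0],[0,0,3,0],[0,0,3,0],[0,0,3,0],[0,0,3,0],[0,0,3,0]]])

```text
clock: 76.5
eef_pos: [0.5305, 0.0363, 0.0778]
tool_rot: [0.994, -0.092, 0.055, -0.019]
ft_force: [-11.4, -1.0, 26.0]
grip_width: -0.0003
```

Emit:
apply_moves(moves=[[[0,0,-3,0],[0,0,-8,0],[0,0,-10,0],[0,5,-10,0],[0,7,-10,0],[0,7,-10,0],[0,7,-10,0],[0,7,-8,0],[0,7,0,0],[0,0,0,0]]])

```text
clock: 77.5
eef_pos: [0.5143, -0.01, 0.1507]
tool_rot: [0.994, -0.093, 0.056, -0.018]
ft_force: [-0.2, -0.2, -0.2]
grip_width: -0.0002
```

```bash
python3 - <<'E'
from h import *
arc(); c=grab('wrist','w21.png'); im=cv2.cvtColor(c['color'],cv2.COLOR_RGB2GRAY)
for th in (0,.04,.1):
    P=lambda x,r,z:W(x,52-r*np.cos(th)+z*np.sin(th),60+r*np.sin(th)+z*np.cos(th))
    print(th,proj(c,np.array([P(-110,110,2.5),P(-30,110,2.5),P(-70,110,2.5),P(-84,140,17),P(-56,140,17)])).round(1).tolist())
p=proj(c,W(-70,-58,62.5))[0].round().astype(int)
for x in (-98,-70,-40):
    u=int(round(proj(c,W(x,-58,62.5))[0][0])); print(u,[int(v) for v in im[p[1]-16:p[1]+16,u]],'from',p[1]-16)
q=proj(c,W(-70,-75,77))[0].round().astype(int); print('row',q[1],[int(x) for x in im[q[1],q[0]-40:q[0]+40]],'from',q[0]-40)
for x in (-40,): 
    v=int(round(proj(c,W(-30,-20,62.5))[0][1])); u=int(round(proj(c,W(-30,-20,62.5))[0][0])); print('xedge',u,v,[int(g) for g in im[v,u-15:u+15]])
t=grab('top'); s=grab('scene','s9.png')
import json; g=cv2.cvtColor(s['color'],cv2.COLOR_RGB2GRAY)
E
```

```text
t 77.5 p [ 0.5143 -0.01    0.1507] F [-0.2 -0.2 -0.2] w -0.0002 q [-0.04  0.25 -0.25  0.95  0.03  1.72]
[[ 0.977 -0.182  0.114]
 [-0.186 -0.982  0.025]
 [ 0.108 -0.046 -0.993]]
car [-71.5 -85.7] z 150.7 r 161.0 theta~ 0.46
0 [[197.3, 167.0], [300.7, 164.6], [250.0, 165.7], [233.1, 209.6], [270.2, 208.1]]
0.04 [[196.7, 168.0], [302.1, 165.5], [250.4, 166.7], [233.3, 211.3], [271.3, 209.8]]
0.1 [[195.8, 169.2], [304.3, 166.6], [251.1, 167.9], [233.4, 213.5], [273.0, 211.9]]
213 [125, 126, 126, 127, 125, 124, 125, 125, 123, 125, 124, 124, 124, 122, 117, 146, 178, 174, 173, 173, 172, 172, 172, 172, 172, 172, 172, 172, 171, 170, 170, 171] from 150
250 [224, 224, 223, 224, 224, 224, 223, 224, 224, 223, 224, 224, 226, 219, 170, 136, 142, 142, 143, 144, 142, 141, 143, 141, 142, 142, 147, 168, 180, 178, 177, 176] from 150
288 [229, 229, 229, 229, 229, 229, 230, 230, 230, 230, 229, 231, 233, 201, 133, 141, 144, 145, 144, 144, 145, 143, 144, 145, 146, 145, 147, 146, 146, 146, 146, 146] from 150
row 192 [177, 179, 179, 178, 179, 176, 170, 172, 172, 172, 174, 175, 180, 134, 159, 195, 224, 225, 225, 225, 225, 227, 230, 232, 238, 214, 163, 173, 177, 177, 175, 175, 175, 177, 177, 177, 176, 176, 176, 178, 179, 178, 179, 179, 177, 175, 177, 178, 180, 192, 97, 96, 161, 200, 223, 223, 222, 224, 226, 229, 231, 236, 231, 211, 101, 169, 165, 155, 150, 145, 143, 144, 144, 145, 145, 146, 146, 146, 145, 159] from 212
xedge 303 115 [225, 225, 225, 225, 224, 225, 225, 225, 225, 225, 225, 229, 222, 143, 136, 141, 142, 140, 140, 140, 139, 139, 139, 140, 139, 139, 139, 140, 139, 140]
```

```bash
python3 - <<'E'
from h import *
c=grab('wrist'); im=cv2.cvtColor(c['color'],cv2.COLOR_RGB2GRAY)
k=proj(c,W(0,0,86))[0]; print('knob',k)
u,v=k.round().astype(int); roi=im[v-30:v+30,u-30:u+30]
n,l,s,cen=cv2.connectedComponentsWithStats((roi>170).astype(np.uint8))
for i in range(1,n):
    if 8<s[i,4]<200: p=cen[i]+[u-30,v-30]; w=onz(c,*p,.086); q=car(w); print(s[i,4],p.round(1),q,'ang',np.degrees(np.arctan2(q[1],q[0])).round(1))
t=grab('top'); T=t['color']
for nme,P in(('jar',[.726,-.196,.06]),('tape',[.662,.316,.03])): print(nme,proj(t,P).round())
hsv=cv2.cvtColor(T,cv2.COLOR_RGB2HSV); m=((hsv[...,2]>130)&(hsv[...,1]<60)).astype(np.uint8)
n,l,s,cen=cv2.connectedComponentsWithStats(m)
for i in range(1,n):
    if s[i,4]>60 and s[i,4]<3000: print(s[i].tolist(),np.round(onz(t,*cen[i],.03),3))
E
```

```text
knob [357.37874055  87.32371349]
48 [379.3  62.2] [13.5 15.8] ang 49.5
90 [372.4  99.3] [11.3 -7.6] ang -33.9
jar [[329. 160.]]
tape [[180. 184.]]
[165, 168, 31, 30, 498] [0.666 0.317 0.03 ]
[239, 175, 11, 13, 86] [0.666 0.096 0.03 ]
[265, 182, 11, 12, 85] [0.643 0.007 0.03 ]
[62, 201, 21, 18, 124] [0.579 0.692 0.03 ]
[451, 203, 32, 90, 1180] [ 0.42  -0.651  0.03 ]
[441, 213, 19, 64, 312] [ 0.433 -0.596  0.03 ]
[152, 215, 6, 27, 114] [0.507 0.403 0.03 ]
[92, 226, 14, 20, 127] [0.492 0.597 0.03 ]
[0, 248, 27, 44, 989] [0.378 0.898 0.03 ]
[0, 307, 6, 23, 86] [0.208 0.922 0.03 ]
[448, 334, 56, 50, 1569] [ 0.053 -0.653  0.03 ]
[22, 367, 16, 17, 212] [0.026 0.814 0.03 ]
```

```bash
python3 -c "
from h import *
print(workorder.job_done())"
```

```text
the job is handed in; nothing more can be done
None
```

I put all three bearing blocks from the mat into the carousel, one to a pocket, and handed the job in at about 78 s of the 210 s. The hand-in reports no verdict.

**What I did:**
- Pinched the release tab in and swung the cover open to about 2.5 rad.
- Set the blocks down one at a time, indexing the knob 72° after each, so an empty fourth pocket ended up under the hatch.
- Swung the cover back, released it, and pressed it down with about 26 N to make sure it was shut.

**Last checks:**
- **Cover:** the free edge appears within 2 px of where a shut cover should be. That 2 px offset shows elsewhere in the picture too, so I take it as calibration.
- **Tab:** the prongs are 28–29 mm apart centre to centre, so the tab is out.
- **Turret:** the knob mark reads −34° against the −36° expected at the detent.
- **Blocks:** two show in the top view within about 7 mm of their pocket centres, and none is left on the mat. The third is hidden behind the gripper in that view. I last saw it sitting in its pocket just before the final index.
- **Bystanders:** the tape has not moved measurably. I did not measure the jar or pliers again at the end, but nothing came near them.

**What went less well:**
- The tool picked up a tilt of up to about 7°. The moves could not correct it, but it did no harm.
- The wrist force reached about 53 N briefly while shutting the cover, under the 120 N limit.
- The picture limit ran out one earlier than I had counted, so the final checks are numerical.

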